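Press a vee-block insert home in a tilted milling fixture

ROBOT

A 7-joint arm with a two-finger parallel gripper is mounted at the origin on the work surface. World frame = base frame: x ahead of the robot, y to its left, z up, the work surface at z = 0. Lengths are in m, angles in rad, forces in N, time in s.
With the tool pointing down it reaches from about 0.425 to 0.95 m from the base axis. Payload 4.7 kg.
Tool frame: the origin (TCP) lies at the very end of the fingers, on their centre line; the grasp point (between the pads) lies 19 mm behind it; z points along the fingers, y is the direction in which the jaws open and shut (so a half turn about z gives the same grasp; the last joint's range is limited). The gripper opens to 85 mm and grips with 20 to 120 N. Pads are 22 mm wide; open, the fingers measure 114 mm over their backs; the gripper's body (76 mm by 85 mm) begins 54 mm behind the grasp point. The pads swing forward as they close: fully open they stand 13 mm farther back than shut.
Start: joints at [1.259, 0.469, -0.049, 1.532, 0.024, 1.141, -0.082], TCP at [0.188, -0.648, 0.231] pointing down, gripper open.
Joint ranges: [-2.59, 2.59], [-0.33, 1.99], [-1.39, 1.29], [0.1, 2.45], [-1.04, 4.18], [0.21, 1.99], [-2.66, 2.66]. Speed limits (rad/s): [2.57, 2.57, 3.14, 3.14, 3.14, 3.14, 3.14].

INTERFACE

Orientations are given as a rotation vector (axis times angle).
In Python, from plant import * gives the robot as it stands.
- The arm moves only by the tool carry_out, never from a script. Its argument "increments" is a list that holds one entry, the list of rows, each a list of 7 numbers: the shift along the tool's x, y, z in units of 200 mm (1.0 is 200 mm), then the turn, a rotation vector about the tool's x, y, z in units of 1.5 rad (1.0 is 1.5 rad), then the closure, from -1 (fully open) to 1 (shut). A call has exactly 10 rows; each row is the pose to reach, as a shift and turn from the pose commanded when the call began, along the tool's axes at that moment; what a row does not reach only later rows make up. A row lasts 1/8 s, in which the tool goes at most 62.5 mm and 10.7 degrees, less where a joint would pass 70% of its speed; a pose out of reach is approached as far as the arm can. A call with a number of a shift or a turn outside -1 to 1 is refused whole. A call with a gripper value outside its range is refused whole. The fingers move at their own pace and stop on an object; the grip force is fixed at half the most. Time passes only in rows, so rows that repeat a pose let the fingers close, or fill a call up. It gives the time, the measured TCP pose, the force and the opening at its end, in the units of the state.
- get_state(): the state, without advancing time (a new reading comes with each control period).
- get_image(name): name is "scene" or "top" or "wrist"; returns a dict with "color" (384x512x3 uint8, red, green, blue), "range_z" (384x512 float32, m along the optical axis (not along the pixel's ray), 0 where there is no reading), "mtx" (3x3 intrinsics, pixels), "dist" ([k1, k2, p1, p2, k3] as OpenCV has them; the pictures are not rectified), "rvec" (rotation vector, rad) and "tvec" (3), from world to camera coordinates, as OpenCV has them; the wrist camera has in their place "mount" (4x4, takes a point from camera to tool coordinates, whose origin is the TCP and whose axes are the flange's). Camera axes: x right, y down, z forward; pixel columns grow to the right and rows downward; lengths in m; the calibration is good to about 2 mm. A picture is of the moment at which its call begins: read the wrist's pose just before it.
- job_done(): hands the job in, once; it reports no verdict.
Trained networks look in a picture, given as the dict that the camera call returned (one of the last four; its "shot" number tells which), for a name from the list of things; names that differ only in an ending like _2 or _b are one class to them, and where a whole thing is asked for, a point or a joint stands for the part that bears it (a point fixed in the world has none). Each returns a list of dicts, best first, with "score" (0 to 1); they miss things now and then, are a little off and sometimes report something else, mostly with a low value. They report only what shows in the picture. A call takes as long as a camera call. They do not tell look-alikes from the thing itself.
- silhouettes(picture, query): "region" (384x512 bool, what is visible of it) and "box" ([left, top, right, bottom] as shares, 0 to 1, of the picture: columns of its width, rows of its height, round what is visible of it).
- pinpoint(picture, query): "location" ([column, row] as shares, 0 to 1, of the picture: columns of its width, rows of its height: a listed point, or the origin of a listed thing).
The state is a dict: "time": time; "joint_positions": joint angles; "qvel": joint speeds; "joint_efforts": joint torques, N m; "tool_pos": TCP position; "tcp_rot": TCP orientation; "contact_force": force on the tool from outside, world axes, zero at the start; "torque": the same for the moment, N m; "grip_width": finger opening in m.
Only numpy, scipy, OpenCV 4.12 (cv2) and the standard library are available. Lean on these libraries where they do the work, as an engineer would, in place of code of your own. Each camera call takes 0.05 s, during which the arm holds its last target.

TASK

Fit the vee-block insert (the one with the dark steel vee) into the empty pocket of the tilted milling fixture: tuck one of its end tongues under the dark keeper strip at the low end and against the end wall, then press the other end down past the sprung roller until it clicks home and the insert's base lies flush in the pocket, and let go. Do it gently, without ramming the insert into the fixture or dropping it, and leave the brass-topped insert, the tilt setting and the other things on the bench where they are.

Things in the scene. Friction and masses are not known exactly. Their poses are not given: they have to be found in the camera images.
- vee_insert: Insert to fit, about 0.6 kg: aluminium base 150 (x) x 70 (y) mm, 16 thick over its middle 118 mm; each end is a round-nosed tongue 16 long, 9 thick, level with the underside. On its middle a dark steel vee block 60 (x) x 40 (y), top 56 mm above the underside, groove along x; grip its sides, 40 mm apart. Both ends alike. Origin: centre of the underside; z up through the vee.
- table_centre (a point): Centre of the top face of the T-slotted table top, which leans 24 to 32 degrees: x up the slope, y across, z square out of it. On it lies a steel insert plate 220 (x) x 120 x 24 mm, square and centred in y, but clamped up to 18 mm up or down the slope from this point: not measured, look or feel. In its middle the pocket, 152.5 (x) x 75 (y) x 16 deep: floor z = 8, plate top z = 24.
- table_low (a point): Middle of the low edge of the same top face, same axes. At the pocket's low end (wall 76 mm from the pocket's middle) a dark keeper strip overhangs the wall by 8 mm, 12.5 to 20.5 mm above the pocket floor, over its whole width. A tongue gets under it only nose down, pitched some 8 to 18 degrees to the floor; the insert is then swung down with its nose against that wall.
- table_high (a point): Middle of the high edge of the same top face, same axes. At the pocket's high end a sprung roller (12 mm dia, 24 wide; axis 152 mm from the low wall, 12 above the floor; 12 N + 1.5 N/mm, 6.5 mm travel up the slope). The tongue rests on it, 16 mm up, until some 12 to 18 N on the base near that end drive it past; it snaps over the tongue and holds it. Housing behind: from 165 mm on, 31 above the floor.
- flat_insert: The other insert, to be left alone: same base, with a brass block 60 x 40 mm, flat on top, 46 mm above the underside. Origin: centre of the underside; x along its length.
- tilt_table: Cast base of the tilting fixture, 250 (x) x 170 (y) mm, bolted to the bench, with slotted side plates; the leaning top with the pocket is hinged at its low edge, x = -110. A brass spring pin, 16 mm thick, stands 6.5 mm out of the pocket floor 22 mm uphill of its middle and gives way at 2.4 to 3.7 N. Origin: centre of the underside; x points horizontally to the high side, z up. Highest point about 230 mm above the bench.
- hole_saw: Blue hole saw, a cup 51 mm in diameter, 43 mm tall, standing on the bench. Origin: centre of its underside.
- tube_offcut: Upright steel tube offcut, 48 mm in diameter, 85 mm tall. Origin: centre of its underside.
- spanner: Steel spanner about 200 mm long lying on the bench; origin: below its middle.
- chip_brush: Bench brush about 200 mm long, lying; origin: below its middle.
- oil_bottle: White bottle with red cap, 64 mm in diameter, 170 mm tall, standing. Origin: centre of its underside.
There are look-alikes about, which are no part of the job. Leave any blue or turquoise look-alike of the vee_insert alone.

How it is judged:
By the outcome, as a careful person would: the job done as asked, in the order asked, and still so for the second after the job is handed in, with the robot touching nothing.
It also fails if it takes over 61 s, if anything falls off the work surface, if the arm or the gripper's body presses on something with over 40 N, if the wrist force passes 120 N, or if a joint passes its speed limit or range.

## Working session

There is one attempt and no reset: what is moved stays moved. The work goes in short steps, Python scripts to look and compute and a tool call to move; the robot and the scene stay as the last step left them, time stands still between calls to the robot, and variables do not carry over. Pictures are saved under pics/ and viewed, and the job is handed in when it is done.

Besides the shell and the picture viewer there is one more tool, called after ">>>" as name(argument=value, ...) on one line, values as JSON. carry_out: Moves the arm, as the interface text tells. Shifts and turns lie within -1 to 1; 1 stands for 200 mm of shift or 1.5 rad of turn. Its arguments: {"type":"object","properties":{"increments":{"type":"array"}},"required":["increments"]}

```bash
ls; mkdir -p pics; cat > h.py <<'E'
import numpy as np, cv2
from scipy.spatial.transform import Rotation as R
from plant import *
def save(im,name,crop=None,scale=1):
    c=im["color"][:,:,::-1]
    if crop: c=c[crop[1]:crop[3],crop[0]:crop[2]]
    c=cv2.resize(c,None,fx=scale,fy=scale,interpolation=cv2.INTER_CUBIC)
    cv2.imwrite("pics/"+name,c)
def cloud(im,T=None):
    # world points per pixel
    h,w=im["range_z"].shape
    u,v=np.meshgrid(np.arange(w),np.arange(h))
    p=cv2.undistortPoints(np.stack([u,v],-1).reshape(-1,1,2).astype(np.float64),im["mtx"],im["dist"]).reshape(h,w,2)
    z=im["range_z"].astype(float)
    P=np.dstack([p[...,0]*z,p[...,1]*z,z])
    if T is None:
        Rm=cv2.Rodrigues(np.array(im["rvec"],float))[0];t=np.array(im["tvec"],float).ravel()
        W=(P-t)@Rm
    else: W=P@T[:3,:3].T+T[:3,3]
    W[z<=0]=np.nan
    return W
def wristT(im,s):
    T=np.eye(4);T[:3,:3]=R.from_rotvec(s["tcp_rot"]).as_matrix();T[:3,3]=s["tool_pos"]
    return T@np.array(im["mount"])
E
python3 - <<'E'
from h import *
s=get_state();print(s)
for n in ("scene","top","wrist"):
    im=get_image(n);save(im,n+"0.png",scale=1.5);
    np.savez("/tmp/%s0.npz"%n,**{k:v for k,v in im.items()})
    print(n,im.get("shot"))
    for q in ("vee_insert","flat_insert","table_centre","table_low","table_high","tilt_table"):
        if n!="wrist":
            print(q,[(round(d["score"],2),np.round(np.array(d["location"])*[512,384],1)) for d in pinpoint(im,q)][:4])
E
```

```text
pics
{'time': 0.0, 'joint_positions': array([ 1.25906125,  0.46948749, -0.04856089,  1.53369658,  0.02408268,
        1.14103165, -0.0823414 ]), 'qvel': array([ 0.00088509, -0.00071727, -0.0011833 ,  0.00021458, -0.00045758,
       -0.0005804 ,  0.00081084]), 'joint_efforts': array([-5.32035465e-04, -5.10296953e+01, -4.65310249e-02, -2.37704659e+01,
        1.07974035e-02,  7.59873743e-03, -2.27090095e-05]), 'tool_pos': array([ 0.18820614, -0.64760985,  0.23022916]), 'tcp_rot': array([-3.10825544e+00, -4.42440686e-01,  5.68883639e-04]), 'contact_force': array([-0.12946747, -0.33245044,  0.02524154]), 'torque': array([-0.02735378,  0.02599543, -0.02316977]), 'grip_width': 0.08564814285523391}
scene 1
vee_insert [(0.97, array([200.4,  88.8])), (0.94, array([248.1, 171.8])), (0.82, array([340.6, 189.2])), (0.72, array([276.7, 122.7]))]
flat_insert [(0.67, array([178. , 161.5]))]
table_centre [(0.56, array([294.4, 224.6]))]
table_low []
table_high [(0.81, array([297.4, 251.7]))]
tilt_table [(0.56, array([293.3, 253.1]))]
top 2
vee_insert [(0.72, array([309. , 268.9])), (0.63, array([210.8, 263.6])), (0.59, array([136.5, 245.5])), (0.58, array([280.1, 206.7]))]
flat_insert [(0.74, array([332.7, 163.1]))]
table_centre [(0.64, array([193.7, 178.9]))]
table_low [(0.91, array([223.5, 200.4]))]
table_high [(0.63, array([162.2, 145.7]))]
tilt_table [(0.74, array([198.8, 178.7]))]
wrist 3
```

View pics/scene0.png

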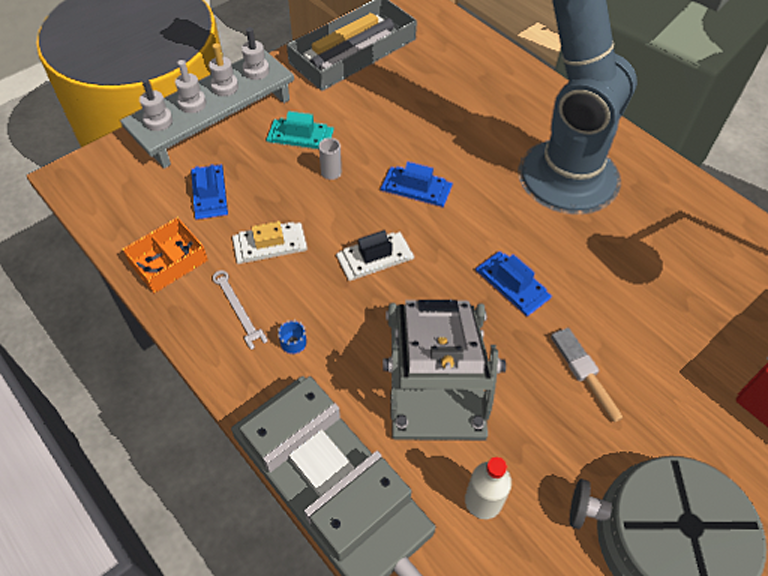

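View pics/top0.png

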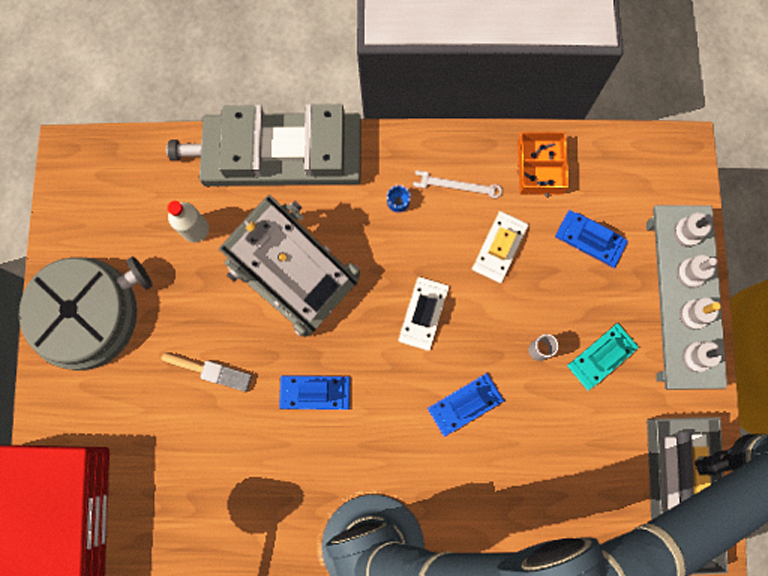

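```bash
python3 - <<'E'
from h import *
for n,pts in (("scene",[(200,89),(248,172),(341,189),(277,123),(178,161)]),("top",[(309,269),(211,264),(136,245),(280,207),(333,163),(194,179),(223,200),(162,146)])):
    im=dict(np.load("/tmp/%s0.npz"%n));W=cloud(im)
    np.save("/tmp/W_%s0.npy"%n,W)
    for u,v in pts: print(n,u,v,np.round(np.nanmedian(W[v-2:v+3,u-2:u+3].reshape(-1,3),0),3))
E
```

```text
scene 200 89 [ 0.408 -0.48   0.029]
scene 248 172 [ 0.512 -0.096  0.027]
scene 341 189 [0.341 0.137 0.034]
scene 277 123 [ 0.31  -0.184  0.033]
scene 178 161 [ 0.654 -0.265  0.035]
top 309 269 [ 0.293 -0.189  0.047]
top 211 264 [0.308 0.116 0.054]
top 136 245 [0.37  0.365 0.019]
top 280 207 [ 0.489 -0.1    0.048]
top 333 163 [ 0.634 -0.273  0.047]
top 194 179 [0.565 0.166 0.122]
top 223 200 [0.511 0.082 0.054]
top 162 146 [0.703 0.293 0.004]
```

```bash
python3 - <<'E'
from h import *
t=dict(np.load("/tmp/top0.npz"));s=dict(np.load("/tmp/scene0.npz"))
a=cv2.resize(t["color"][120:240,130:310],(780,520),interpolation=cv2.INTER_CUBIC)
cv2.imwrite("pics/topc.png",a[:,:,::-1])
b=cv2.resize(s["color"][140:300,210:350],(525,600),interpolation=cv2.INTER_CUBIC)
cv2.imwrite("pics/scenec.png",b[:,:,::-1])
print(t["mtx"],t["dist"],s["dist"])
E
```

```text
[[498.15677058   0.         257.27106645]
 [  0.         498.15677058 193.87599163]
 [  0.           0.           1.        ]] [-0.11751661  0.          0.          0.          0.        ] [0.02118251 0.         0.         0.         0.        ]
```

View pics/topc.png

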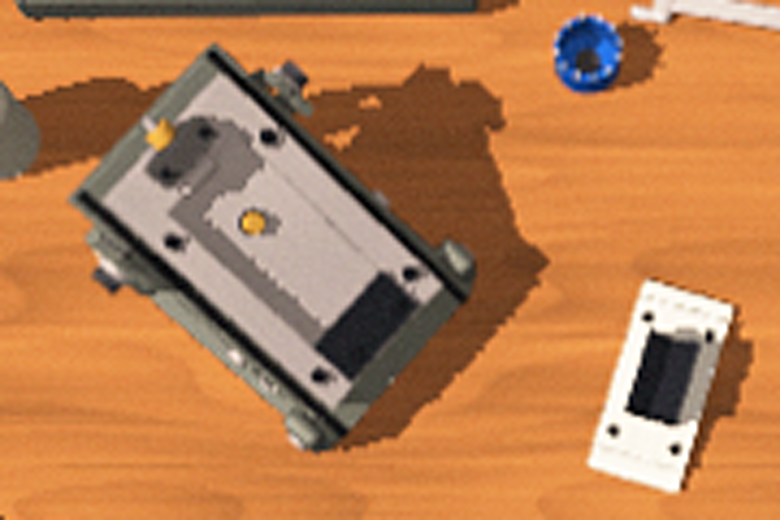

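View pics/scenec.png

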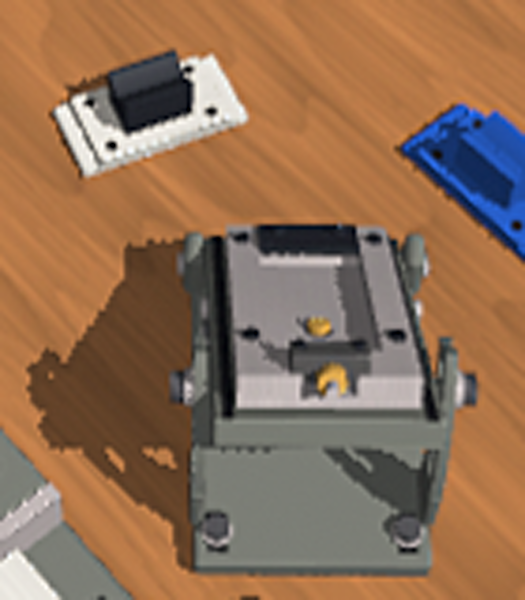

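```bash
python3 - <<'E'
from h import *
t=dict(np.load("/tmp/top0.npz"));W=np.load("/tmp/W_top0.npy");c=t["color"].astype(int)
# table height check
print("bench z",np.nanmedian(W[225:245,235:260,2]))
# insert: bright pixels near
m=np.zeros((384,512),bool);m[180:240,262:305]=1
pts=W[m]
sel=(pts[:,2]>0.005)
p=pts[sel];print(len(p),np.nanpercentile(p[:,2],[5,25,50,75,95]))
xy=p[:,:2].astype(np.float32)
rect=cv2.minAreaRect(xy);print("insert rect",rect)
v=p[p[:,2]>0.035];print("vee",cv2.minAreaRect(v[:,:2].astype(np.float32)),v.mean(0),v[:,2].max())
# plate top plane
poly=np.array([[130+ x*180/780,120+y*120/520] for x,y in [(215,75),(250,110),(420,260),(330,390),(100,200)]])
m=np.zeros((384,512),np.uint8);cv2.fillPoly(m,[poly.astype(np.int32)],1)
p=W[(m>0)&(W[...,2]>0.03)]
best=None
rng=np.random.default_rng(0)
for i in range(2000):
    a,b,d=p[rng.choice(len(p),3,replace=False)]
    n=np.cross(b-a,d-a)
    if np.linalg.norm(n)<1e-5: continue
    n/=np.linalg.norm(n);n*=np.sign(n[2])
    r=np.abs((p-a)@n)<0.0025
    if best is None or r.sum()>best[0]: best=(r.sum(),n,a)
print(best,len(p),"tilt",np.degrees(np.arccos(best[1][2])))
d=(p-best[2])@best[1];print(np.histogram(d,bins=np.arange(-0.03,0.04,0.002)))
E
```

```text
bench z 0.0002436543351948762
1094 [0.00576676 0.01046976 0.01569959 0.02265487 0.05624713]
insert rect ((0.48824334144592285, -0.11111930757761002), (0.13741527497768402, 0.19534039497375488), 89.81046295166016)
vee ((0.49112722277641296, -0.10827475786209106), (0.039880551397800446, 0.061502330005168915), 72.90011596679688) [ 0.49104803 -0.10828414  0.05139864] 0.06430150650214884
(np.int64(634), array([-0.33455559, -0.37408462,  0.86494696]), array([0.65076274, 0.19533804, 0.18815986])) 2531 tilt 30.12335018708649
(array([  0,   9,  23,  65, 131, 237, 258, 211, 137,  65,  50,  54, 107,
       207, 264, 265, 155,  86,  48,  28,  10,  19,  42,  31,  19,   5,
         4,   0,   0,   0,   0,   0,   0,   0]), array([-3.00000000e-02, -2.80000000e-02, -2.60000000e-02, -2.40000000e-02,
       -2.20000000e-02, -2.00000000e-02, -1.80000000e-02, -1.60000000e-02,
       -1.40000000e-02, -1.20000000e-02, -1.00000000e-02, -8.00000000e-03,
       -6.00000000e-03, -4.00000000e-03, -2.00000000e-03,  2.77555756e-17,
        2.00000000e-03,  4.00000000e-03,  6.00000000e-03,  8.00000000e-03,
        1.00000000e-02,  1.20000000e-02,  1.40000000e-02,  1.60000000e-02,
        1.80000000e-02,  2.00000000e-02,  2.20000000e-02,  2.40000000e-02,
        2.60000000e-02,  2.80000000e-02,  3.00000000e-02,  3.20000000e-02,
        3.40000000e-02,  3.60000000e-02,  3.80000000e-02]))
```

```bash
cat >> h.py <<'E'
def delta(pos,Rt,s=None):
    s=s or get_state()
    R0=R.from_rotvec(s["tcp_rot"])
    d=R0.inv().apply(np.array(pos)-s["tool_pos"])/0.2
    w=(R0.inv()*Rt).as_rotvec()/1.5
    return np.round(d,3),np.round(w,3)
def toolR(xaz,tilt=0.0):
    """tool z down, tool x towards azimuth xaz(deg); tilted so that tool x rises by tilt deg (insert uphill = tool x)"""
    a=np.radians(xaz);t=np.radians(tilt)
    x=np.array([np.cos(a)*np.cos(t),np.sin(a)*np.cos(t),np.sin(t)])
    n=np.array([-np.cos(a)*np.sin(t),-np.sin(a)*np.sin(t),np.cos(t)])
    z=-n;y=np.cross(z,x)
    return R.from_matrix(np.stack([x,y,z],1))
E
python3 - <<'E'
from h import *
im=dict(np.load("/tmp/wrist0.npz"));print(np.round(im["mount"],3),im["mtx"])
print(delta([0.49,-0.11,0.3],toolR(-17)))
E
```

```text
[[ 0.    -0.957 -0.291  0.074]
 [ 1.     0.    -0.001  0.   ]
 [ 0.001 -0.291  0.957 -0.141]
 [ 0.     0.     0.     1.   ]] [[320.4836567    0.         257.45537234]
 [  0.         320.4836567  194.07048359]
 [  0.           0.           1.        ]]
(array([ 2.199, -2.163, -0.343]), array([ 0.   , -0.   ,  0.386]))
```

View pics/wrist0.png

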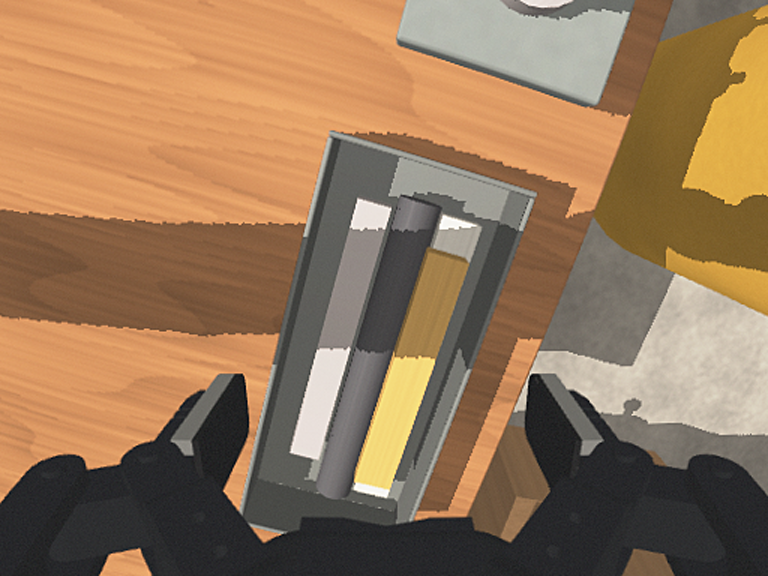

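>>> carry_out(increments=[[[0.1, -0.1, -0.1, 0, 0, 0, -1], [0.2, -0.2, -0.15, 0, 0, 0, -1], [0.35, -0.35, -0.2, 0, 0, 0, -1], [0.5, -0.5, -0.2, 0, 0, 0, -1], [0.7, -0.7, -0.2, 0, 0, 0, -1], [0.8, -0.8, -0.2, 0, 0, 0, -1], [0.9, -0.9, -0.2, 0, 0, 0, -1], [1, -1, -0.2, 0, 0, 0, -1], [1, -1, -0.2, 0, 0, 0.1, -1], [1, -1, -0.2, 0, 0, 0.2, -1]]])

```text
time: 2.0
tool_pos: [0.3249, -0.4, 0.2716]
tcp_rot: [3.141, -0.033, 0.001]
contact_force: [0.9, -0.3, 0.9]
grip_width: 0.0855
```

```bash
python3 - <<'E'
from h import *
s=get_state();print(s["time"],s["tool_pos"],s["joint_positions"],s["contact_force"]);print(delta([0.46,-0.06,0.32],toolR(-17)))
E
```

```text
2.0 [ 0.32489366 -0.39996887  0.27161212] [ 0.93024478  0.17778433 -0.14187823  1.84994874  0.02796952  1.11515508
 -0.81374   ] [ 0.92566809 -0.34801401  0.87685985]
(array([ 0.639, -1.714, -0.243]), array([ 0.   , -0.   ,  0.184]))
```

>>> carry_out(increments=[[[0.05, -0.15, -0.05, 0, 0, 0.05, -1], [0.1, -0.3, -0.1, 0, 0, 0.1, -1], [0.2, -0.5, -0.15, 0, 0, 0.15, -1], [0.3, -0.7, -0.2, 0, 0, 0.184, -1], [0.4, -0.85, -0.24, 0, 0, 0.184, -1], [0.5, -1, -0.24, 0, 0, 0.184, -1], [0.6, -1, -0.24, 0, 0, 0.184, -1], [0.6, -1, -0.24, 0, 0, 0.184, -1], [0.6, -1, -0.24, 0, 0, 0.184, -1], [0.6, -1, -0.24, 0, 0, 0.184, -1]]])

```text
time: 3.25
tool_pos: [0.4473, -0.2033, 0.3192]
tcp_rot: [3.107, -0.462, -0.001]
contact_force: [-0.0, 0.3, 0.3]
grip_width: 0.0855
```

```bash
python3 - <<'E'
from h import *
s=get_state();im=get_image("wrist");save(im,"wrist1.png",scale=1.5);np.savez("/tmp/wrist1.npz",**im,T=wristT(im,s))
print(s["time"],s["tool_pos"],s["joint_positions"])
E
```

```text
3.25 [ 0.44732365 -0.20333807  0.31920508] [ 0.63029531  0.11244935 -0.31668682  1.82000858  0.03763211  1.2153101
 -1.56365055]
```

View pics/wrist1.png

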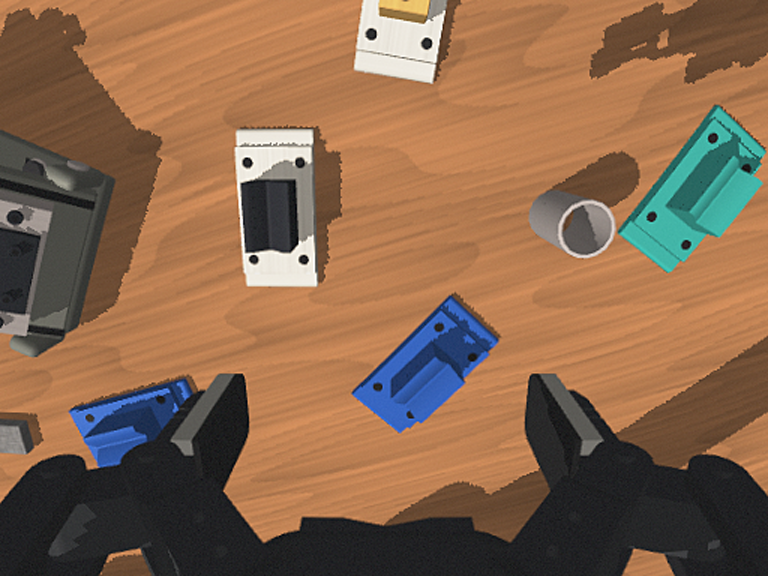

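```bash
python3 - <<'E'
from h import *
d=dict(np.load("/tmp/wrist1.npz"));W=cloud(d,d["T"])
print("bench",np.nanmedian(W[100:110,120:140,2]),np.nanmedian(W[150:200,230:260,2]))
m=np.zeros((384,512),bool);m[80:200,140:222]=1
p=W[m];p=p[np.isfinite(p[:,2])]
for lo,hi in((0.005,0.09),(0.012,0.022),(0.035,0.09)):
    v=p[(p[:,2]>lo)&(p[:,2]<hi)];print(lo,len(v),cv2.minAreaRect(v[:,:2].astype(np.float32)),v.mean(0),np.percentile(v[:,2],[5,50,95]))
# colour: base edges outline
c=d["color"].astype(int);wh=(c.min(2)>170)|(c.max(2)<70)
mm=(m&wh).astype(np.uint8)
n,l,st,ce=cv2.connectedComponentsWithStats(mm);print(st[:,4])
k=1+np.argmax(st[1:,4])
cs,_=cv2.findContours((l==k).astype(np.uint8),cv2.RETR_EXTERNAL,cv2.CHAIN_APPROX_NONE)
cnt=max(cs,key=cv2.contourArea).reshape(-1,2).astype(float)
# intersect with z=0.012
q=cv2.undistortPoints(cnt.reshape(-1,1,2),d["mtx"],d["dist"]).reshape(-1,2)
T=d["T"];ray=np.c_[q,np.ones(len(q))]@T[:3,:3].T
for zz in (0.0,0.009,0.016):
    P=T[:3,3]+ray*((zz-T[2,3])/ray[:,2])[:,None]
    print(zz,cv2.minAreaRect(P[:,:2].astype(np.float32)))
E
```

```text
bench -0.0016107201565619955 -0.0016018102079288221
0.005 5236 ((0.4918422996997833, -0.10892714560031891), (0.07086122035980225, 0.149160698056221), 72.4710464477539) [ 0.49622496 -0.11425433  0.02409965] [0.00674175 0.01471529 0.05436927]
0.012 2501 ((0.4918627142906189, -0.1090451180934906), (0.07026731967926025, 0.11812794208526611), 73.16106414794922) [ 0.49548487 -0.11564856  0.01449613] [0.0129999  0.01443016 0.01599565]
0.035 1604 ((0.49231329560279846, -0.1092860996723175), (0.040128469467163086, 0.06137615069746971), 73.19503021240234) [ 0.49314301 -0.11019105  0.04961347] [0.04143082 0.0508458  0.05520678]
[192464      4    461   3679]
0.0 ((0.48512449860572815, -0.10401830077171326), (0.07277881354093552, 0.13384464383125305), 73.07282257080078)
0.009 ((0.4857727289199829, -0.10638663172721863), (0.0713549554347992, 0.13122525811195374), 73.07191467285156)
0.016 ((0.48627784848213196, -0.10822753608226776), (0.07024713605642319, 0.12918852269649506), 73.0726318359375)
```

```bash
python3 - <<'E'
from h import *
print(delta([0.497,0.089,0.266],toolR(50,30)))
E
```

```text
(array([-0.187, -1.47 ,  0.266]), array([ 0.204,  0.308, -0.76 ]))
```

>>> carry_out(increments=[[[0, -0.1, 0, 0.02, 0.03, -0.076, -1], [0, -0.2, 0, 0.04, 0.06, -0.152, -1], [0, -0.35, 0, 0.061, 0.092, -0.228, -1], [0, -0.5, 0, 0.082, 0.123, -0.304, -1], [0, -0.65, 0, 0.102, 0.154, -0.38, -1], [-0.05, -0.75, 0.05, 0.122, 0.185, -0.456, -1], [-0.1, -0.85, 0.1, 0.143, 0.216, -0.532, -1], [-0.1, -0.9, 0.1, 0.163, 0.246, -0.608, -1], [-0.1, -0.95, 0.1, 0.184, 0.277, -0.684, -1], [-0.1, -1, 0.1, 0.204, 0.308, -0.76, -1]]])

```text
time: 4.55
tool_pos: [0.4865, -0.0054, 0.2994]
tcp_rot: [-2.57, -1.207, -0.691]
contact_force: [0.2, -0.4, 0.1]
grip_width: 0.0854
```

```bash
python3 - <<'E'
from h import *
s=get_state();print(s["tool_pos"],s["joint_positions"]);print(delta([0.497,0.089,0.266],toolR(50,30)))
E
```

```text
[ 0.48645652 -0.00535187  0.29943189] [ 0.62984818  0.01660463 -0.42606298  2.06428489 -0.59559738  0.88990038
 -0.14607343]
(array([ 0.26 , -0.261,  0.343]), array([-0.001, -0.001,  0.003]))
```

>>> carry_out(increments=[[[0.03, -0.03, 0.05, 0, 0, 0, -1], [0.08, -0.08, 0.1, 0, 0, 0, -1], [0.13, -0.13, 0.17, 0, 0, 0, -1], [0.18, -0.18, 0.24, 0, 0, 0, -1], [0.22, -0.22, 0.3, 0, 0, 0, -1], [0.26, -0.26, 0.34, 0, 0, 0, -1], [0.26, -0.26, 0.34, 0, 0, 0, -1], [0.26, -0.26, 0.34, 0, 0, 0, -1], [0.26, -0.26, 0.34, 0, 0, 0, -1], [0.26, -0.26, 0.34, 0, 0, 0, -1]]])

```text
time: 5.8
tool_pos: [0.4977, 0.0883, 0.2666]
tcp_rot: [-2.573, -1.201, -0.69]
contact_force: [0.2, -1.2, -0.5]
grip_width: 0.0856
```

```bash
python3 - <<'E'
from h import *
s=get_state();im=get_image("wrist");save(im,"wrist2.png",scale=1.5);np.savez("/tmp/wrist2.npz",**im,T=wristT(im,s))
print(s["time"],s["tool_pos"],s["joint_positions"])
E
```

```text
5.8 [0.49765334 0.08828175 0.26658232] [ 0.49915606  0.04919226 -0.54149282  2.11731161 -0.57162327  0.6983562
 -0.34309332]
```

View pics/wrist2.png

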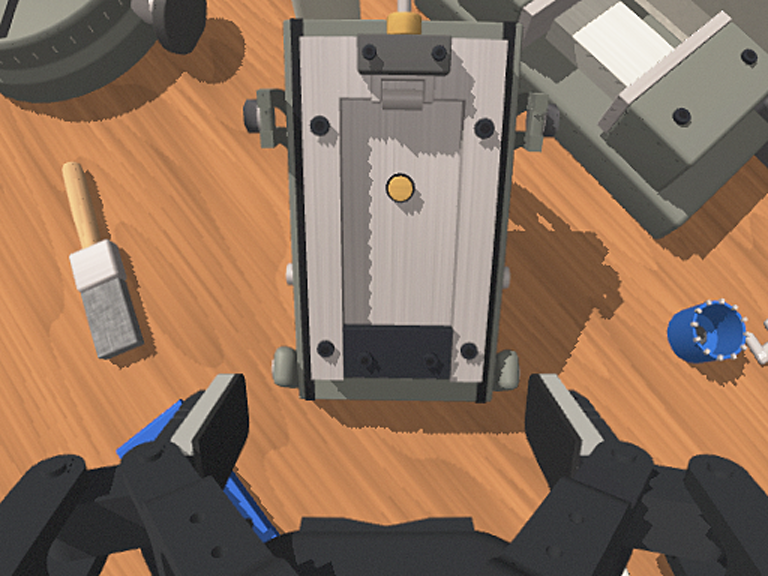

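```bash
python3 - <<'E'
from h import *
d=dict(np.load("/tmp/wrist2.npz"));W=cloud(d,d["T"])
def reg(poly):
    m=np.zeros((384,512),np.uint8);cv2.fillPoly(m,[(np.array(poly)/1.5).astype(np.int32)],1);return W[m>0]
def fit(p):
    p=p[np.isfinite(p[:,2])]
    for _ in range(5):
        c=p.mean(0);n=np.linalg.svd(p-c,full_matrices=False)[2][2];n*=np.sign(n[2]);r=(p-c)@n
        k=np.abs(r)<3*np.std(r)+1e-4;p=p[k]
    return c,n,np.std(r),len(p)
top=np.r_[reg([(308,140),(332,140),(334,330),(314,330)]),reg([(474,145),(494,145),(486,330),(464,330)]),reg([(305,60),(350,60),(350,90),(312,100)])]
c,n,sd,N=fit(top);print("top",c,n,sd,N,"tilt",np.degrees(np.arccos(n[2])),"downaz",np.degrees(np.arctan2(n[1],n[0])))
c2,n2,sd2,N2=fit(reg([(380,220),(440,220),(438,310),(380,310)]));print("floor",n2,sd2,"depth",(c2-c)@n,np.degrees(np.arccos(n2[2])))
# rectified metric image on plate top plane, 0.5mm/px; axes: u uphill approx, v across
h=np.array([-n[0],-n[1],0]);u=h-(h@n)*n;u/=np.linalg.norm(u);v=np.cross(n,u)
o=c
T=d["T"]
def proj(P):
    q=(P-T[:3,3])@T[:3,:3]
    return cv2.projectPoints(q.reshape(-1,1,3),np.zeros(3),np.zeros(3),d["mtx"],d["dist"])[0].reshape(-1,2)
a=np.arange(-0.15,0.15,0.0005);b=np.arange(-0.1,0.1,0.0005)
A,B=np.meshgrid(a[::-1],b[::-1],indexing="ij") # rows: uphill at top; cols: +v left
P=o+A[...,None]*u+B[...,None]*v
uv=proj(P.reshape(-1,3)).reshape(A.shape+(2,)).astype(np.float32)
r=cv2.remap(d["color"],uv[...,0],uv[...,1],cv2.INTER_CUBIC)
for k in range(0,600,40): cv2.line(r,(0,k),(6,k),(255,0,0),1)
for k in range(0,400,40): cv2.line(r,(k,0),(k,6),(255,0,0),1)
cv2.imwrite("pics/rect.png",r[:,:,::-1])
np.savez("/tmp/rect.npz",o=o,u=u,v=v,n=n)
print(u,v)
E
```

```text
top [0.56791431 0.17059858 0.14296848] [-0.33793885 -0.39202079  0.85563838] 0.0007082186142903705 4528 tilt 31.169668299967697 downaz -130.7627571201132
floor [-0.3377869  -0.39369161  0.85493095] 0.0007084440856413817 depth -0.01594156656178432 31.24789304422804
[0.55867061 0.6480773  0.51757412] [-7.57419626e-01  6.52928411e-01  5.55111512e-17]
```

View pics/rect.png

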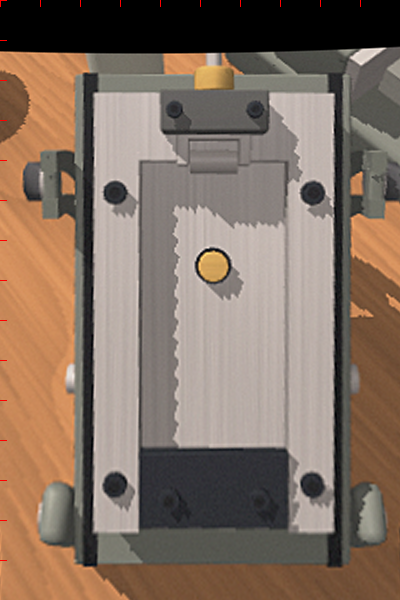

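```bash
python3 - <<'E'
from h import *
print(delta([0.492,-0.109,0.12],toolR(-16.9)))
d=np.load("/tmp/rect.npz");o,u,v,n=[d[k] for k in "ouvn"]
# compare with top and scene cam planes
for nm in("top","scene"):
    W=np.load("/tmp/W_%s0.npy"%nm).reshape(-1,3);W=W[np.isfinite(W[:,2])]
    a=(W-o)@u;b=(W-o)@v;h=(W-o)@n
    k=(a>-0.10)&(a<0.06)&((np.abs(b+0.0073-0.049)<0.006)|(np.abs(b+0.0073+0.049)<0.006)|0)&(np.abs(h)<0.008)
    print(nm,k.sum(),np.median(h[k]),np.std(h[k]))
    k=(a>-0.06)&(a<-0.0)&(np.abs(b+0.0073)<0.025)&(np.abs(h+0.016)<0.008);print("floor",k.sum(),np.median(h[k]))
F=o-0.007*u-0.0073*v-0.016*n;print("floor centre",F)
np.savez("/tmp/fix.npz",F=F,u=u,v=v,n=n)
E
```

```text
(array([-1.037,  0.612,  0.247]), array([-0.204, -0.308,  0.761]))
top 372 -1.6429626966598898 0.001664584441198267
floor 285 -0.015101836742296048
scene 252 0.4234717833297362 9.925175773906564e-07
floor 193 -0.01527657211394129
floor centre [0.5749398  0.16756799 0.12565525]
```

>>> carry_out(increments=[[[-0.1, 0.06, 0, 0, 0, 0, -1], [-0.2, 0.15, 0, -0.02, -0.031, 0.076, -1], [-0.3, 0.25, 0, -0.041, -0.062, 0.152, -1], [-0.45, 0.35, 0.02, -0.061, -0.092, 0.228, -1], [-0.6, 0.45, 0.05, -0.092, -0.139, 0.342, -1], [-0.7, 0.5, 0.1, -0.112, -0.169, 0.418, -1], [-0.8, 0.55, 0.14, -0.133, -0.2, 0.495, -1], [-0.9, 0.58, 0.18, -0.153, -0.231, 0.571, -1], [-0.95, 0.61, 0.22, -0.184, -0.277, 0.685, -1], [-1, 0.612, 0.247, -0.204, -0.308, 0.761, -1]]])

```text
time: 7.1
tool_pos: [0.4967, -0.1038, 0.1232]
tcp_rot: [3.106, -0.468, -0.002]
contact_force: [0.1, -0.3, 0.2]
grip_width: 0.0854
```

```bash
python3 - <<'E'
from h import *
s=get_state();print(s["tool_pos"]);print(delta([0.492,-0.109,0.020],toolR(-16.9)))
E
```

```text
[ 0.49673511 -0.10382683  0.12319684]
(array([-0.014,  0.031,  0.516]), array([ 0.001,  0.001, -0.003]))
```

>>> carry_out(increments=[[[-0.014, 0.031, 0.05, 0, 0, 0, -1], [-0.014, 0.031, 0.13, 0, 0, 0, -1], [-0.014, 0.031, 0.22, 0, 0, 0, -1], [-0.014, 0.031, 0.32, 0, 0, 0, -1], [-0.014, 0.031, 0.4, 0, 0, 0, -1], [-0.014, 0.031, 0.45, 0, 0, 0, -1], [-0.014, 0.031, 0.49, 0, 0, 0, -1], [-0.014, 0.031, 0.51, 0, 0, 0, -1], [-0.014, 0.031, 0.516, 0, 0, 0, -1], [-0.014, 0.031, 0.516, 0, 0, 0, -1]]])

```text
time: 8.35
tool_pos: [0.492, -0.1086, 0.0207]
tcp_rot: [-3.107, 0.461, -0.001]
contact_force: [-0.2, 0.3, -0.5]
grip_width: 0.0853
```

```bash
python3 - <<'E'
from h import *
s=get_state();im=get_image("wrist");save(im,"wrist3.png",scale=1.3);np.savez("/tmp/wrist3.npz",**im,T=wristT(im,s))
print(s["time"],s["tool_pos"],s["contact_force"]);print(delta([0.492,-0.109,0.020],toolR(-16.9)))
E
```

```text
8.35 [ 0.49197894 -0.10864272  0.02067964] [-0.17490183  0.31541146 -0.52092094]
(array([0.001, 0.001, 0.004]), array([-0., -0.,  0.]))
```

View pics/wrist3.png

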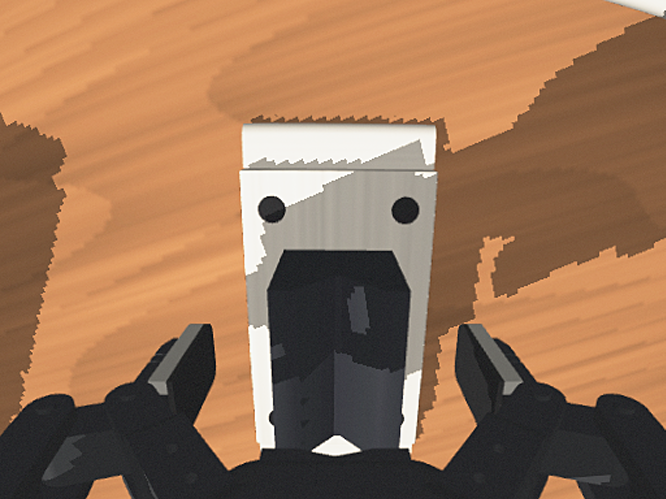

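The white-base, dark-vee insert sits centred and square between the fingers (vee at about x 270–410, y 250–450). Closing.

>>> carry_out(increments=[[[0, 0, 0, 0, 0, 0, -0.6], [0, 0, 0, 0, 0, 0, -0.3], [0, 0, 0, 0, 0, 0, -0.1], [0, 0, 0, 0, 0, 0, 0.1], [0, 0, 0, 0, 0, 0, 0.3], [0, 0, 0, 0, 0, 0, 1], [0, 0, 0, 0, 0, 0, 1], [0, 0, 0, 0, 0, 0, 1], [0, 0, 0, 0, 0, 0, 1], [0, 0, 0, 0, 0, 0, 1]]])

```text
time: 9.65
tool_pos: [0.4917, -0.1089, 0.0207]
tcp_rot: [3.107, -0.462, -0.0]
contact_force: [-1.7, -0.7, 4.9]
grip_width: 0.0393
```

```bash
python3 - <<'E'
from h import *
s=get_state();print(s["tool_pos"],s["tcp_rot"],s["contact_force"],s["grip_width"])
d=dict(np.load("/tmp/wrist3.npz"));W=cloud(d,d["T"])
# in tool frame: nose end & shoulder
Rt=R.from_rotvec(s["tcp_rot"]).as_matrix();L=(W-s["tool_pos"])@Rt
col=L[:,256]
for r in range(90,200,6): print(r,np.round(col[r],4))
f=np.load("/tmp/fix.npz");F,u,v,n=[f[k] for k in("F","u","v","n")]
F=F+0.0008*n;az=np.degrees(np.arctan2(u[1],u[0]));print("az",az)
E
```

```text
[ 0.49169124 -0.10891051  0.02071522] [ 3.10740250e+00 -4.61518577e-01 -1.66466541e-04] [-1.69594304 -0.69549357  4.94879764] 0.03929246180723931
90 [ 0.0778 -0.0011  0.0231]
96 [ 0.0749 -0.0011  0.0143]
102 [ 0.0722 -0.0011  0.0132]
108 [ 0.0695 -0.0011  0.0135]
114 [ 0.0668 -0.0011  0.0129]
120 [ 0.0639 -0.0011  0.0148]
126 [ 0.0612 -0.0011  0.0131]
132 [ 0.0591 -0.001   0.0063]
138 [ 0.0562 -0.001   0.0071]
144 [ 0.0537 -0.001   0.0053]
150 [ 0.0507 -0.001   0.0069]
156 [ 0.048  -0.001   0.0066]
162 [ 0.0452 -0.001   0.0061]
168 [ 0.0423 -0.001   0.0063]
174 [ 0.0394 -0.001   0.0065]
180 [ 0.0366 -0.001   0.0062]
186 [ 0.0336 -0.0011  0.0063]
192 [ 0.0306 -0.0011  0.0062]
198 [ 0.0306 -0.001  -0.003 ]
az 49.23724287988679
```

```bash
cat >> h.py <<'E'
f=np.load("/tmp/fix.npz");F,u,v,n=[f[k] for k in("F","u","v","n")]
F=F+0.0011*n
TILT=np.degrees(np.arcsin(u[2]));AZ=np.degrees(np.arctan2(u[1],u[0]))
def tgt(sc,hc,th,zoff=20.7,xoff=0.0,yoff=0.0):
    t=np.radians(th);x=np.array([np.cos(t),np.sin(t)]);z=np.array([-np.sin(t),np.cos(t)])
    P=np.array([sc,hc])+(70.5-xoff)*x+(zoff-4.5)*z
    return F+(P[0]-76)/1000*u+P[1]/1000*n+yoff/1000*v, toolR(AZ,TILT+th)
def where(s,zoff=20.7,xoff=0.):
    "nose centre s,h, lateral, pitch rel floor"
    M=R.from_rotvec(s["tcp_rot"]).as_matrix()
    th=np.degrees(np.arctan2(M[:,0]@n,M[:,0]@u))
    d=(s["tool_pos"]-F)*1000;p=np.array([d@u+76,d@n]);t=np.radians(th)
    x=np.array([np.cos(t),np.sin(t)]);z=np.array([-np.sin(t),np.cos(t)])
    N=p-(70.5-xoff)*x-(zoff-4.5)*z
    f=s["contact_force"]
    return dict(N=np.round(N,2),lat=round(d@v,2),th=round(th,2),yaw=round(np.degrees(M[:,0]@v),2),F_unv=np.round([f@u,f@n,f@v],1),t=round(s["time"],2),grip=round(s["grip_width"],4))
E
python3 - <<'E'
from h import *
P,Q=tgt(17.5,50,13);print(P,delta(P,Q));print(tgt(17.5,5.7,13)[0])
E
```

```text
[0.55063611 0.13937487 0.19984359] (array([-0.079, -1.273, -0.896]), array([ 0.296,  0.455, -0.729]))
[0.5656068  0.15674139 0.16193881]
```

>>> carry_out(increments=[[[0, 0, -0.03, 0, 0, 0, 1], [0, 0, -0.1, 0, 0, 0, 1], [0, 0, -0.22, 0.03, 0.045, -0.073, 1], [0, 0, -0.36, 0.059, 0.091, -0.146, 1], [0, 0, -0.5, 0.089, 0.136, -0.219, 1], [0, 0, -0.64, 0.118, 0.182, -0.292, 1], [0, -0.1, -0.76, 0.148, 0.228, -0.365, 1], [0, -0.2, -0.86, 0.178, 0.273, -0.437, 1], [0, -0.3, -0.9, 0.207, 0.318, -0.51, 1], [0, -0.4, -0.9, 0.237, 0.364, -0.583, 1]]])

```text
time: 10.9
tool_pos: [0.5141, -0.0317, 0.2009]
tcp_rot: [-2.635, -0.839, -0.821]
contact_force: [0.0, 0.1, -7.8]
grip_width: 0.0393
```

```bash
python3 - <<'E'
from h import *
s=get_state();P,Q=tgt(17.5,50,13);print(s["tool_pos"],s["joint_positions"],where(s),delta(P,Q))
E
```

```text
[ 0.51414077 -0.03168859  0.2009118 ] [ 1.05019214  0.25404609 -0.86740858  2.18637957 -0.68480863  0.51258824
 -0.16076692] {'N': array([-116.7 ,  138.86]), 'lat': np.float64(-84.05), 'th': np.float64(5.67), 'yaw': np.float64(-12.4), 'F_unv': array([-4. , -6.7,  0. ]), 't': 10.9, 'grip': 0.0393} (array([ 0.505, -0.576,  0.422]), array([ 0.059,  0.09 , -0.142]))
```

>>> carry_out(increments=[[[0.05, -0.06, 0.03, 0.01, 0.015, -0.024, 1], [0.11, -0.13, 0.07, 0.02, 0.03, -0.048, 1], [0.18, -0.2, 0.12, 0.03, 0.045, -0.072, 1], [0.25, -0.29, 0.18, 0.04, 0.06, -0.096, 1], [0.32, -0.37, 0.24, 0.05, 0.075, -0.12, 1], [0.38, -0.44, 0.3, 0.059, 0.09, -0.142, 1], [0.43, -0.5, 0.35, 0.059, 0.09, -0.142, 1], [0.47, -0.54, 0.39, 0.059, 0.09, -0.142, 1], [0.5, -0.57, 0.41, 0.059, 0.09, -0.142, 1], [0.505, -0.576, 0.422, 0.059, 0.09, -0.142, 1]]])

```text
time: 12.15
tool_pos: [0.552, 0.1396, 0.1998]
tcp_rot: [-2.413, -1.099, -0.976]
contact_force: [-0.4, -0.8, -7.0]
grip_width: 0.0389
```

```bash
python3 - <<'E'
from h import *
s=get_state();im=get_image("top");save(im,"top2.png",crop=(110,110,270,230),scale=4.5)
im=get_image("scene");save(im,"scene2.png",crop=(230,160,350,290),scale=4.5)
s=get_state();P,Q=tgt(17.5,20,13);print(s["tool_pos"],s["joint_positions"],where(s),delta(P,Q))
E
```

```text
[0.55205635 0.13875841 0.19951246] [ 0.83764836  0.38761825 -1.04496493  2.20132498 -0.86562576  0.2411068
  0.00654994] {'N': array([17.7 , 49.53]), 'lat': np.float64(-1.48), 'th': np.float64(12.95), 'yaw': np.float64(-0.34), 'F_unv': array([-3. , -6.3,  0.3]), 't': 12.25, 'grip': 0.0389} (array([-0.034, -0.007,  0.143]), array([ 0.   ,  0.001, -0.004]))
```

View pics/top2.png

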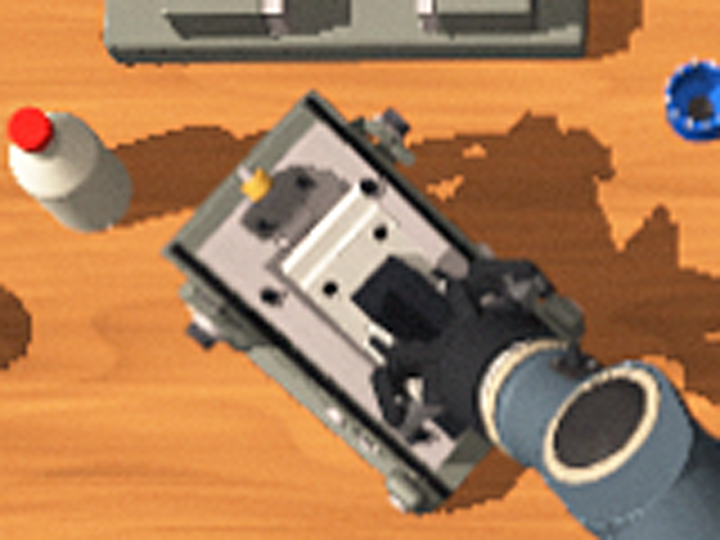

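View pics/scene2.png

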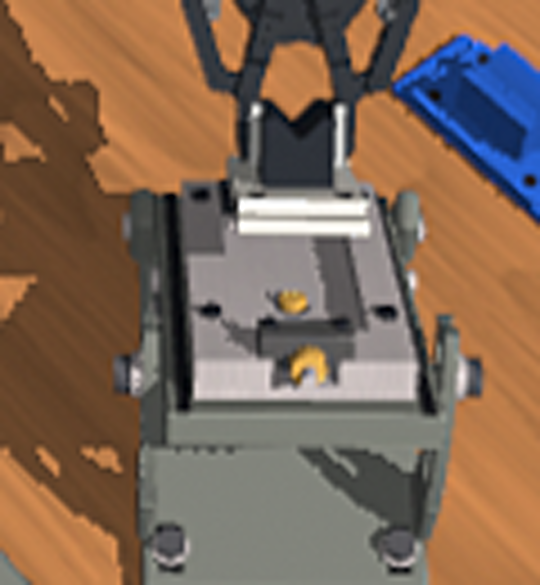

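```bash
cat > fk.py <<'E'
from h import *
import itertools
from scipy.optimize import least_squares
s=get_state()
D=[([1.25906125,0.46948749,-0.04856089,1.53369658,0.02408268,1.14103165,-0.0823414],[0.18820614,-0.64760985,0.23022916],[-3.10825544,-0.442440686,5.68883639e-04]),
([0.93024478,0.17778433,-0.14187823,1.84994874,0.02796952,1.11515508,-0.81374],[0.32489366,-0.39996887,0.27161212],[3.141,-0.033,0.001]),
([0.63029531,0.11244935,-0.31668682,1.82000858,0.03763211,1.2153101,-1.56365055],[0.44732365,-0.20333807,0.31920508],[3.107,-0.462,-0.001]),
([0.62984818,0.01660463,-0.42606298,2.06428489,-0.59559738,0.88990038,-0.14607343],[0.48645652,-0.00535187,0.29943189],[-2.57,-1.207,-0.691]),
([0.49915606,0.04919226,-0.54149282,2.11731161,-0.57162327,0.6983562,-0.34309332],[0.49765334,0.08828175,0.26658232],[-2.573,-1.201,-0.69]),
([1.05019214,0.25404609,-0.86740858,2.18637957,-0.68480863,0.51258824,-0.16076692],[0.51414077,-0.03168859,0.2009118],[-2.635,-0.839,-0.821]),
(s["joint_positions"],s["tool_pos"],s["tcp_rot"])]
def fk(q,sg,p):
    o0,o7,d1,L1,L2,L3,a1,a2,a3=p
    q=np.array(q)*sg
    A=R.from_euler('z',q[0]+o0)*R.from_euler('y',q[1]);P=np.array([0,0,d1])
    B=A*R.from_euler('z',q[2]);P=P+B.apply([a1,0,L1])
    C=B*R.from_euler('y',q[3]);D_=C*R.from_euler('z',q[4]);P=P+D_.apply([a2,0,L2])
    E_=D_*R.from_euler('y',q[5]);G=E_*R.from_euler('z',q[6]+o7)
    return P+E_.apply([a3,0,L3]),G
def res(p,sg):
    r=[]
    for q,x,w in D:
        P,G=fk(q,sg,p);r+=list((P-x)*5)+list((R.from_rotvec(w).inv()*G).as_rotvec())
    return r
if __name__=="__main__":
    best=[]
    for s1,s3,s5,s7 in itertools.product((1,-1),repeat=4):
      for o0 in (0,1.57,3.14,-1.57):
        sg=np.array([s1,1,s3,1,s5,1,s7])
        o=least_squares(res,[o0,0,.3,.4,.4,.2,0,0,0],args=(sg,),max_nfev=60)
        best.append((o.cost,list(sg),o.x))
    best.sort(key=lambda b:b[0])
    for b in best[:3]: print(b[0],b[1],np.round(b[2],4))
    np.savez("/tmp/fk.npz",sg=best[0][1],p=best[0][2])
E
python3 fk.py
```

```text
0.005881964351484692 [np.int64(-1), np.int64(1), np.int64(-1), np.int64(1), np.int64(-1), np.int64(1), np.int64(-1)] [-0.0686  1.5095  0.1994  0.5672  0.4804  0.2544  0.0096  0.0185  0.0197]
0.005881964351484697 [np.int64(-1), np.int64(1), np.int64(-1), np.int64(1), np.int64(-1), np.int64(1), np.int64(-1)] [-0.0686  1.5095  0.1994  0.5672  0.4804  0.2544  0.0096  0.0185  0.0197]
0.005881964351484742 [np.int64(-1), np.int64(1), np.int64(-1), np.int64(1), np.int64(-1), np.int64(1), np.int64(-1)] [-0.0686  1.5095  0.1994  0.5672  0.4804  0.2544  0.0096  0.0185  0.0197]
```

```bash
cat > pred.py <<'E'
from fk import *
k=np.load("/tmp/fk.npz");sg,p=k["sg"],k["p"]
def jac(q):
    J=np.zeros((6,7));P0,G0=fk(q,sg,p)
    for i in range(7):
        dq=np.array(q,float);dq[i]+=1e-5;P,G=fk(dq,sg,p)
        J[:3,i]=(P-P0)/1e-5;J[3:,i]=(G*G0.inv()).as_rotvec()/1e-5
    return J
def go(q,x0,w0,x1,R1,N=100):
    # relative motion
    q=np.array(q,float);w=(R1*R.from_rotvec(w0).inv()).as_rotvec();d=np.array(x1)-x0
    for i in range(N): q=q+np.linalg.pinv(jac(q))@np.r_[d/N,w/N]
    return q
if __name__=="__main__":
    # validate: last two data
    a=D[5];b=D[6]
    print(np.round(go(a[0],a[1],a[2],b[1],R.from_rotvec(b[2])),3),np.round(b[0],3))
    for sc,hc,th in((17.5,5.7,13),(16,25,10.5),(16,5.7,10.5),(4.5,5.7,10.5),(4.5,5.7,9),(4.5,4.5,0)):
        P,Q=tgt(sc,hc,th);print(sc,hc,th,np.round(go(b[0],b[1],b[2],P,Q),3))
    print(np.round(np.linalg.svd(jac(b[0]))[2][-1],3))
E
python3 pred.py
```

```text
[ 0.853  0.415 -1.072  2.192 -0.794  0.231 -0.06 ] [ 0.838  0.388 -1.045  2.201 -0.866  0.241  0.007]
17.5 5.7 13 [ 0.756  0.515 -1.037  2.202 -0.852  0.098  0.035]
16 25 10.5 [ 0.689  0.401 -0.922  2.184 -0.826  0.215 -0.041]
16 5.7 10.5 [ 0.657  0.453 -0.917  2.183 -0.832  0.159 -0.022]
4.5 5.7 10.5 [ 0.697  0.471 -0.948  2.202 -0.834  0.141  0.003]
4.5 5.7 9 [ 0.629  0.436 -0.871  2.188 -0.814  0.177 -0.04 ]
4.5 4.5 0 [ 0.219  0.344 -0.46   2.099 -0.542  0.333 -0.41 ]
[-0.175 -0.124  0.302  0.04  -0.656  0.126  0.644]
```

```bash
cat > ns.py <<'E'
from pred import *
from scipy.optimize import minimize
lo=np.array([-2.59,-0.33,-1.39,0.1,-1.04,0.21,-2.66]);hi=np.array([2.59,1.99,1.29,2.45,4.18,1.99,2.66])
b=D[6]
Pb,Gb=fk(b[0],sg,p)
# calibrate target with model error at the current pose
def target(P,Q): return Pb+(P-np.array(b[1])), Q*R.from_rotvec(b[2]).inv()*Gb
rng=np.random.default_rng(0)
def solve(P,Q,n=60,want=None):
    X,G=target(P,Q);out=[]
    for i in range(n):
        q0=np.clip(np.array(b[0])+rng.normal(0,.6,7)*(i>0),lo+.01,hi-.01)
        f=lambda q:np.r_[(fk(q,sg,p)[0]-X)*10,(fk(q,sg,p)[1]*G.inv()).as_rotvec()*3]
        # maximize j6: iterative push
        r=least_squares(lambda q:np.r_[f(q)*30,0.05*(q[5]-1.0)],q0,bounds=(lo-0.3*0,hi),max_nfev=80)
        if np.linalg.norm(f(r.x))<0.02: out.append(r.x)
    out.sort(key=lambda q:-q[5]);return out
if __name__=="__main__":
    for a in((17.5,50,13),(16,5.7,10.5),(4.5,5.7,10.5),(4.5,4.5,0)):
        o=solve(*tgt(*a));print(a,len(o))
        for q in o[:2]: print(np.round(q,3))
E
python3 ns.py
```

```text
(17.5, 50, 13) 56
[ 0.779  0.348 -0.95   2.215 -1.04   0.284  0.18 ]
[ 0.779  0.348 -0.95   2.215 -1.04   0.284  0.18 ]
(16, 5.7, 10.5) 4
[ 0.826  0.663 -1.39   2.216  1.313  0.289 -2.195]
[ 0.826  0.663 -1.39   2.216  1.313  0.289 -2.195]
(4.5, 5.7, 10.5) 4
[ 0.843  0.665 -1.39   2.238  1.361  0.279 -2.233]
[ 0.843  0.665 -1.39   2.238  1.361  0.279 -2.233]
(4.5, 4.5, 0) 60
[-0.35   0.319  0.248  2.127 -1.04   0.492  0.053]
[-0.303  0.316  0.191  2.125 -1.014  0.477  0.03 ]
```

```bash
cat > phi.py <<'E'
from ns import *
def tg2(sc,hc,th,phi,gz=41.,gd=19.):
    # grasp point on vee at height gz above underside; tool pitched -phi rel. insert
    t=np.radians(th);x=np.array([np.cos(t),np.sin(t)]);z=np.array([-np.sin(t),np.cos(t)])
    Pg=np.array([sc,hc])+70.5*x+(gz-4.5)*z
    Q=toolR(AZ,TILT+th-phi)
    G=F+(Pg[0]-76)/1000*u+Pg[1]/1000*n
    return G+Q.as_matrix()[:,2]*gd/1000,Q
def bench(phi,gz=41.,up=0,gd=19.):
    Q=toolR(-16.9,-phi);return np.array([0.4917,-0.109,gz/1000+up])+Q.as_matrix()[:,2]*gd/1000,Q
def pathq(q,P0,Q0,pts,N=60):
    # q model-run with pinv
    for P,Q in pts:
        d=P-P0;w=(Q*Q0.inv()).as_rotvec()
        for i in range(N): q=q+np.linalg.pinv(jac(q))@np.r_[d/N,w/N]
        P0,Q0=P,Q;yield q
if __name__=="__main__":
    for phi in (0,12,20,25,30):
        print("phi",phi)
        o=solve(*bench(phi),n=20);print("bench j6 range",len(o),[round(o[0][5],2),round(o[-1][5],2)] if o else None)
        q=np.array(b[0]);P0,Q0=np.array(b[1]),R.from_rotvec(b[2])
        names=["bench up","bench","up","high","pre","tuck","tuck8","seat"]
        pts=[bench(phi,up=.1),bench(phi),bench(phi,up=.15),tg2(17.5,50,13,phi),tg2(16.5,5.7,12,phi),tg2(4.5,5.7,12,phi),tg2(4.5,5.7,8,phi),tg2(4.5,4.5,0,phi)]
        for nm,q in zip(names,pathq(q,P0,Q0,pts)): print("  ",nm,np.round(q,2),"BAD" if (q<lo).any() or (q>hi).any() else "")
E
python3 phi.py
```

```text
phi 0
bench j6 range 20 [np.float64(0.81), np.float64(0.58)]
   bench up [ 0.07  0.33  0.07  2.02  0.06  0.79 -1.76] 
   bench [ 0.07  0.49  0.07  2.07  0.05  0.58 -1.77] 
   up [ 0.06  0.26  0.07  1.98  0.06  0.9  -1.75] 
   high [ 0.62  0.25 -0.72  2.25 -1.28  0.37  0.39] BAD
   pre [ 0.61  0.39 -0.79  2.26 -1.51  0.22  0.65] BAD
   tuck [ 0.62  0.39 -0.79  2.28 -1.6   0.23  0.76] BAD
   tuck8 [ 0.45  0.34 -0.61  2.22 -1.21  0.26  0.32] BAD
   seat [ 0.05  0.3  -0.23  2.12 -0.77  0.36 -0.2 ] 
phi 12
bench j6 range 19 [np.float64(0.94), np.float64(0.83)]
   bench up [ 0.13  0.41  0.01  1.92  0.05  1.03 -1.74] 
   bench [ 0.12  0.56  0.01  1.97  0.06  0.83 -1.75] 
   up [ 0.13  0.35  0.01  1.88  0.05  1.13 -1.73] 
   high [ 0.36  0.21 -0.54  2.11 -0.55  0.44 -0.41] 
   pre [ 0.26  0.3  -0.5   2.11 -0.49  0.35 -0.48] 
   tuck [ 0.3   0.3  -0.52  2.13 -0.51  0.33 -0.44] 
   tuck8 [ 0.14  0.29 -0.38  2.09 -0.38  0.39 -0.6 ] 
   seat [-0.09  0.31 -0.2   2.01 -0.16  0.51 -0.85] 
phi 20
bench j6 range 19 [np.float64(1.07), np.float64(0.98)]
   bench up [ 0.15  0.47 -0.01  1.85  0.05  1.18 
[... 654 characters left out ...]

   pre [ 0.05  0.3  -0.38  2.   -0.02  0.56 -0.99] 
   tuck [ 0.07  0.3  -0.38  2.02 -0.03  0.54 -0.96] 
   tuck8 [-0.    0.32 -0.34  1.98  0.04  0.61 -1.05] 
   seat [-0.11  0.37 -0.28  1.91  0.16  0.75 -1.18] 
phi 30
bench j6 range 19 [np.float64(1.33), np.float64(1.17)]
   bench up [ 0.16  0.54 -0.03  1.78  0.04  1.35 -1.72] 
   bench [ 0.16  0.68 -0.03  1.81  0.05  1.18 -1.73] 
   up [ 0.17  0.48 -0.03  1.75  0.04  1.45 -1.71] 
   high [ 0.08  0.24 -0.39  1.97  0.01  0.71 -1.01] 
   pre [ 0.01  0.32 -0.37  1.96  0.08  0.65 -1.09] 
   tuck [ 0.02  0.32 -0.37  1.98  0.08  0.63 -1.08] 
   tuck8 [-0.03  0.34 -0.34  1.95  0.13  0.71 -1.14] 
   seat [-0.13  0.39 -0.3   1.87  0.22  0.85 -1.24]
```

```bash
python3 - <<'E'
from h import *
print(delta([0.4917,-0.109,0.17],toolR(-16.9)))
E
```

```text
(array([-0.914,  0.586, -0.684]), array([-0.297, -0.453,  0.726]))
```

>>> carry_out(increments=[[[-0.02, 0.02, -0.12, 0, 0, 0, 1], [-0.08, 0.06, -0.28, -0.01, -0.015, 0.024, 1], [-0.18, 0.12, -0.42, -0.045, -0.068, 0.109, 1], [-0.3, 0.2, -0.52, -0.083, -0.127, 0.203, 1], [-0.42, 0.28, -0.6, -0.122, -0.186, 0.298, 1], [-0.54, 0.36, -0.65, -0.16, -0.245, 0.392, 1], [-0.66, 0.44, -0.684, -0.199, -0.303, 0.486, 1], [-0.78, 0.51, -0.684, -0.235, -0.358, 0.574, 1], [-0.86, 0.56, -0.684, -0.27, -0.412, 0.66, 1], [-0.914, 0.586, -0.684, -0.297, -0.453, 0.726, 1]]])

```text
time: 13.5
tool_pos: [0.492, -0.1094, 0.1695]
tcp_rot: [3.106, -0.47, -0.004]
contact_force: [0.8, -0.2, -7.2]
grip_width: 0.0391
```

```bash
python3 - <<'E'
from h import *
s=get_state();print(s["tool_pos"],s["joint_positions"],s["contact_force"])
print(delta([0.4917,-0.109,0.025],toolR(-16.9)))
E
```

```text
[ 0.49202064 -0.10939632  0.16945062] [ 0.51025591  0.29687392 -0.4484995   1.97930735  0.16220742  0.90253133
 -1.89372053] [ 0.81483524 -0.22488963 -7.2424483 ]
(array([-0.   , -0.002,  0.722]), array([ 0.   ,  0.002, -0.004]))
```

>>> carry_out(increments=[[[0, 0, 0.08, 0, 0.002, -0.004, 1], [0, 0, 0.2, 0, 0.002, -0.004, 1], [0, 0, 0.34, 0, 0.002, -0.004, 1], [0, 0, 0.48, 0, 0.002, -0.004, 1], [0, 0, 0.6, 0, 0.002, -0.004, 1], [0, 0, 0.68, 0, 0.002, -0.004, 1], [0, 0, 0.71, 0, 0.002, -0.004, 1], [0, 0, 0.722, 0, 0.002, -0.004, 1], [0, 0, 0.732, 0, 0.002, -0.004, 1], [0, 0, 0.737, 0, 0.002, -0.004, 1]]])

```text
time: 14.75
tool_pos: [0.4923, -0.109, 0.0232]
tcp_rot: [3.108, -0.454, 0.007]
contact_force: [-0.4, -0.2, -5.9]
grip_width: 0.0391
```

```bash
python3 - <<'E'
from h import *
s=get_state();print(s["tool_pos"],s["tcp_rot"],s["contact_force"],s["torque"])
print(delta([0.4917,-0.109,0.0207],toolR(-16.9)))
E
```

```text
[ 0.49226332 -0.10898242  0.02316901] [ 3.10819739 -0.4540427   0.00665686] [-0.35339075 -0.21035263 -5.88659292] [-0.0123303   0.03760408 -0.00705913]
(array([-0.003,  0.001,  0.012]), array([-0.   , -0.003,  0.003]))
```

>>> carry_out(increments=[[[-0.001, 0, 0.004, 0, -0.003, 0.002, 1], [-0.002, 0, 0.008, 0, -0.003, 0.002, 1], [-0.002, 0, 0.01, 0, -0.003, 0.002, 1], [-0.002, 0, 0.012, 0, -0.003, 0.002, 1], [-0.002, 0, 0.012, 0, -0.003, 0.002, 1], [-0.002, 0, 0.012, 0, -0.003, 0.002, 0.2], [-0.002, 0, 0.012, 0, -0.003, 0.002, -0.2], [-0.002, 0, 0.012, 0, -0.003, 0.002, -0.6], [-0.002, 0, 0.012, 0, -0.003, 0.002, -1], [-0.002, 0, 0.012, 0, -0.003, 0.002, -1]]])

```text
time: 16.0
tool_pos: [0.4917, -0.1088, 0.0203]
tcp_rot: [-3.107, 0.459, 0.002]
contact_force: [0.1, 0.2, -0.8]
grip_width: 0.0857
```

```bash
python3 - <<'E'
from phi import *
s=get_state();print(s["tool_pos"],s["tcp_rot"],s["contact_force"],s["grip_width"],s["joint_positions"])
P,Q=bench(20,gz=42);print(P,delta(P,Q),delta(*bench(20,gz=42,up=.03)))
E
```

```text
[ 0.49169637 -0.10878153  0.02032542] [-3.10748673e+00  4.58541256e-01  1.50935587e-03] [ 0.1487454   0.23068945 -0.83600908] 0.08565396818426117 [ 0.42029953  0.5192909  -0.35935211  2.09187333  0.32150278  0.58325818
 -2.03008004]
[ 0.48548226 -0.10711091  0.02414584] (array([-0.032,  0.001, -0.019]), array([ 0.   , -0.232,  0.001])) (array([-0.032,  0.001, -0.169]), array([ 0.   , -0.232,  0.001]))
```

>>> carry_out(increments=[[[-0.01, 0, -0.06, 0, 0, 0, -1], [-0.02, 0, -0.12, 0, -0.04, 0, -1], [-0.032, 0, -0.16, 0, -0.1, 0, -1], [-0.032, 0, -0.16, 0, -0.16, 0, -1], [-0.032, 0, -0.15, 0, -0.21, 0, -1], [-0.032, 0, -0.12, 0, -0.232, 0, -1], [-0.032, 0, -0.08, 0, -0.232, 0, -1], [-0.032, 0, -0.04, 0, -0.232, 0, -1], [-0.032, 0, -0.02, 0, -0.232, 0, -1], [-0.032, 0, -0.02, 0, -0.232, 0, -1]]])

```text
time: 17.25
tool_pos: [0.4849, -0.1068, 0.0241]
tcp_rot: [-3.012, 0.444, 0.532]
contact_force: [-0.3, 0.4, 0.2]
grip_width: 0.0854
```

```bash
python3 - <<'E'
from phi import *
s=get_state();im=get_image("wrist");save(im,"wrist4.png",scale=1.3);np.savez("/tmp/wrist4.npz",**im,T=wristT(im,s))
print(s["tool_pos"],s["contact_force"],s["joint_positions"])
print(delta(*bench(20,gz=42)))
W=cloud(im,wristT(im,s))
m=np.zeros((384,512),bool);m[60:250,150:360]=1
p=W[m];p=p[np.isfinite(p[:,2])]
c=im["color"]
for lo_,hi_ in((0.011,0.02),):
    v_=p[(p[:,2]>lo_)&(p[:,2]<hi_)];print(cv2.minAreaRect(v_[:,:2].astype(np.float32)))
E
```

```text
[ 0.48491432 -0.1067976   0.02411669] [-0.29404555  0.43137364  0.16959965] [ 0.45357934  0.66117565 -0.40062715  1.86636455  0.20320809  1.0135321
 -1.91389861]
(array([0.002, 0.001, 0.   ]), array([0.   , 0.   , 0.001]))
((0.5139960050582886, -0.11574346572160721), (0.07072852551937103, 0.07402022182941437), 72.85997009277344)
```

View pics/wrist4.png

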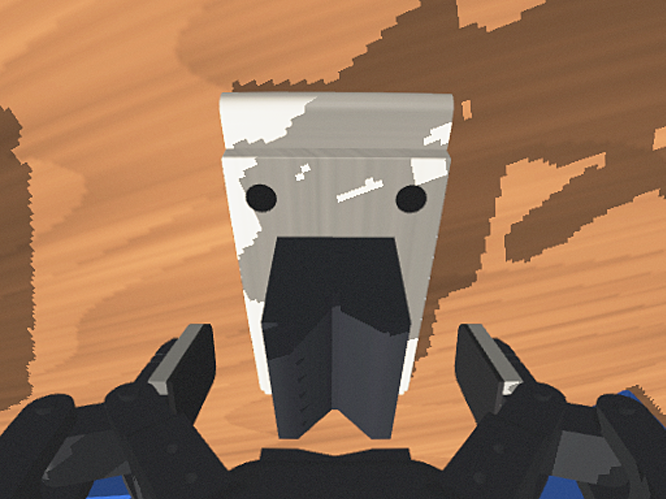

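>>> carry_out(increments=[[[0, 0, 0, 0, 0, 0, -0.6], [0, 0, 0, 0, 0, 0, -0.3], [0, 0, 0, 0, 0, 0, -0.1], [0, 0, 0, 0, 0, 0, 0.1], [0, 0, 0, 0, 0, 0, 0.3], [0, 0, 0, 0, 0, 0, 1], [0, 0, 0, 0, 0, 0, 1], [0, 0, 0, 0, 0, 0, 1], [0, 0, 0, 0, 0, 0, 1], [0, 0, -0.002, 0, 0, 0, 1]]])

```text
time: 18.55
tool_pos: [0.4856, -0.107, 0.0246]
tcp_rot: [-3.012, 0.444, 0.531]
contact_force: [0.1, 0.3, 1.5]
grip_width: 0.0391
```

```bash
python3 - <<'E'
from phi import *
s=get_state();print(s["tool_pos"],s["tcp_rot"],s["contact_force"],s["grip_width"])
# record insert pose in tool frame: insert origin (0.4917,-0.109,0), axes az -16.9
M=R.from_rotvec(s["tcp_rot"]);print(M.inv().apply(np.array([0.4917,-0.109,0])-s["tool_pos"])*1000)
x=M.inv().apply([np.cos(np.radians(-16.9)),np.sin(np.radians(-16.9)),0]);print("pitch of insert in tool",np.degrees(np.arctan2(-x[2],x[0])))
print(delta(*tg2(17.5,55,12,20,gz=42)))
E
```

```text
[ 0.48561348 -0.10695189  0.02459249] [-3.01206951  0.44443138  0.5309134 ] [0.11501457 0.32648753 1.47953605] 0.03914709256942244
[14.44092044  0.2095408  20.91523523]
pitch of insert in tool 19.995178247036815
(array([-0.361, -1.234, -0.81 ]), array([ 0.022,  0.444, -0.785]))
```

>>> carry_out(increments=[[[-0.01, 0, -0.03, 0, 0, 0, 1], [-0.04, 0, -0.1, 0, 0, 0, 1], [-0.08, 0, -0.22, 0.002, 0.044, -0.078, 1], [-0.13, 0, -0.36, 0.004, 0.089, -0.157, 1], [-0.18, 0, -0.5, 0.007, 0.133, -0.236, 1], [-0.23, 0, -0.64, 0.009, 0.178, -0.314, 1], [-0.28, -0.1, -0.76, 0.011, 0.222, -0.392, 1], [-0.32, -0.2, -0.84, 0.013, 0.266, -0.471, 1], [-0.35, -0.3, -0.86, 0.015, 0.311, -0.55, 1], [-0.361, -0.4, -0.86, 0.018, 0.355, -0.628, 1]]])

```text
time: 19.8
tool_pos: [0.498, -0.0268, 0.2111]
tcp_rot: [-2.826, -0.922, -0.336]
contact_force: [-0.2, 0.3, -7.1]
grip_width: 0.0391
```

```bash
cat > ins.py <<'E'
from h import *
OFF=np.array([14.44,0.2,20.9])/1000;RTI=R.from_euler('y',20.0,degrees=True)  # insert axes in tool (z flipped below)
# insert x in tool=(cos,0,-sin); insert z in tool = (-sin,0,-cos)
c,s_=np.cos(np.radians(20)),np.sin(np.radians(20))
MTI=np.array([[c,0,-s_],[0,-1,0],[-s_,0,-c]])  # columns: x_ins, y_ins, z_ins
def ins_pose(s):
    M=R.from_rotvec(s["tcp_rot"]).as_matrix()
    return s["tool_pos"]+M@OFF, M@MTI
def where2(s):
    C,A=ins_pose(s);th=np.degrees(np.arctan2(A[:,0]@n,A[:,0]@u))
    N=C+A@np.array([-0.0705,0,0.0045])
    d=(N-F)*1000;f=s["contact_force"]
    return dict(N=np.round([d@u+76,d@n],2),lat=np.round((C-F)@v*1000,2),th=round(th,2),yaw=round(np.degrees(A[:,0]@v),2),roll=round(np.degrees(A[:,2]@v),2),F_unv=np.round([f@u,f@n,f@v],1),tq=np.round(s["torque"],2),t=round(s["time"],2),grip=round(s["grip_width"],4),j6=round(s["joint_positions"][5],2))
def tgt2(sc,hc,th,lat=0.):
    t=np.radians(th);x=u*np.cos(t)+n*np.sin(t);z=-u*np.sin(t)+n*np.cos(t)
    A=np.stack([x,v,z],1)
    N=F+(sc-76)/1000*u+hc/1000*n+lat/1000*v
    C=N-A@np.array([-0.0705,0,0.0045])
    M=A@MTI.T
    return C-M@OFF,R.from_matrix(M)
E
python3 - <<'E'
from ins import *
s=get_state();print(s["tool_pos"],where2(s),delta(*tgt2(17.5,50,12)))
E
```

```text
[ 0.49797296 -0.02682633  0.21108756] {'N': array([-109.81,  149.16]), 'lat': np.float64(-71.87), 'th': np.float64(4.66), 'yaw': np.float64(-12.5), 'roll': np.float64(3.84), 'F_unv': array([-3.6, -6.2,  0.4]), 'tq': array([-0.56,  0.5 ,  0.  ]), 't': 19.8, 'grip': 0.0391, 'j6': np.float64(0.79)} (array([ 0.627, -0.497,  0.274]), array([ 0.003,  0.09 , -0.154]))
```

>>> carry_out(increments=[[[0.06, -0.05, 0.02, 0, 0.015, -0.025, 1], [0.13, -0.11, 0.04, 0.001, 0.03, -0.05, 1], [0.21, -0.18, 0.07, 0.001, 0.045, -0.075, 1], [0.3, -0.25, 0.1, 0.002, 0.06, -0.1, 1], [0.39, -0.32, 0.14, 0.002, 0.075, -0.125, 1], [0.47, -0.38, 0.19, 0.003, 0.09, -0.154, 1], [0.54, -0.43, 0.23, 0.003, 0.09, -0.154, 1], [0.6, -0.47, 0.26, 0.003, 0.09, -0.154, 1], [0.627, -0.497, 0.274, 0.003, 0.09, -0.154, 1], [0.627, -0.497, 0.274, 0.003, 0.09, -0.154, 1]]])

```text
time: 21.05
tool_pos: [0.5487, 0.1348, 0.1976]
tcp_rot: [-2.658, -1.214, -0.545]
contact_force: [-1.0, 0.6, -7.7]
grip_width: 0.039
```

```bash
python3 - <<'E'
from ins import *
s=get_state();print(s["tool_pos"],where2(s));im=get_image("scene");save(im,"scene3.png",crop=(230,160,350,290),scale=4.5)
print(delta(*tgt2(17,50,12)),delta(*tgt2(17,12,12)),delta(*tgt2(17,6,12)))
E
```

```text
[0.54874611 0.13475413 0.19762044] {'N': array([18.88, 49.16]), 'lat': np.float64(-1.81), 'th': np.float64(12.07), 'yaw': np.float64(-0.16), 'roll': np.float64(0.01), 'F_unv': array([-4.2, -6.5,  1.1]), 'tq': array([-0.89,  0.7 , -0.  ]), 't': 21.05, 'grip': 0.039, 'j6': np.float64(0.56)}
(array([-0.007, -0.012, -0.001]), array([ 0.   , -0.001, -0.002])) (array([ 0.02 , -0.013,  0.187]), array([ 0.   , -0.001, -0.002])) (array([ 0.024, -0.013,  0.216]), array([ 0.   , -0.001, -0.002]))
```

View pics/scene3.png

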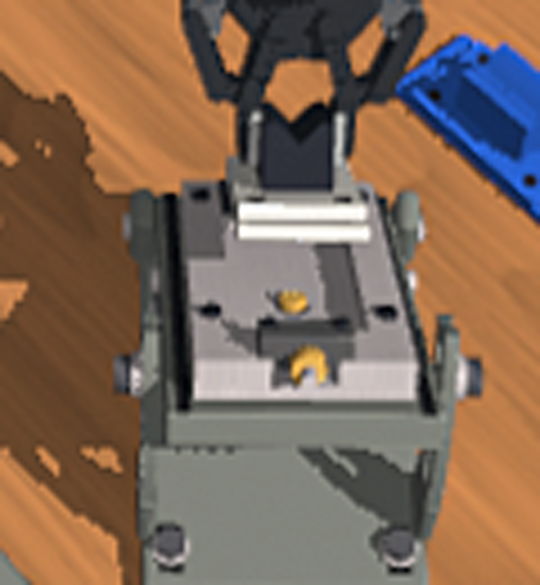

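>>> carry_out(increments=[[[-0.005, -0.008, 0.01, 0, 0, 0, 1], [-0.003, -0.013, 0.03, 0, -0.001, -0.002, 1], [0, -0.013, 0.06, 0, -0.001, -0.002, 1], [0.005, -0.013, 0.09, 0, -0.001, -0.002, 1], [0.01, -0.013, 0.12, 0, -0.001, -0.002, 1], [0.014, -0.013, 0.15, 0, -0.001, -0.002, 1], [0.018, -0.013, 0.17, 0, -0.001, -0.002, 1], [0.02, -0.013, 0.182, 0, -0.001, -0.002, 1], [0.02, -0.013, 0.187, 0, -0.001, -0.002, 1], [0.02, -0.013, 0.187, 0, -0.001, -0.002, 1]]])

```text
time: 22.35
tool_pos: [0.5593, 0.1491, 0.1651]
tcp_rot: [-2.66, -1.216, -0.545]
contact_force: [0.9, 0.7, -7.4]
grip_width: 0.0391
```

```bash
python3 - <<'E'
from ins import *
s=get_state();print(s["tool_pos"],where2(s))
print(delta(*tgt2(17,5.7,12)))
im=get_image("scene");save(im,"scene4.png",crop=(230,160,350,290),scale=4.5)
im=get_image("top");save(im,"top4.png",crop=(110,110,270,230),scale=4.5)
E
```

```text
[0.55934934 0.14905518 0.1650868 ] {'N': array([17.2 , 12.21]), 'lat': np.float64(-0.52), 'th': np.float64(12.0), 'yaw': np.float64(-0.06), 'roll': np.float64(0.08), 'F_unv': array([-2.9, -6.9, -0.3]), 'tq': array([-0.86,  0.7 ,  0.03]), 't': 22.35, 'grip': 0.0391, 'j6': np.float64(0.49)}
(array([ 0.004, -0.002,  0.032]), array([ 0.001,  0.   , -0.001]))
```

View pics/top4.png

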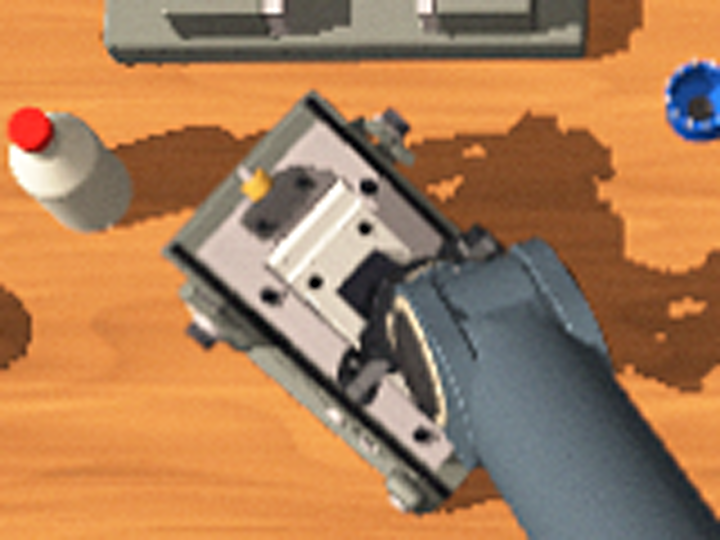

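>>> carry_out(increments=[[[0.001, -0.002, 0.005, 0, 0, 0, 1], [0.002, -0.002, 0.01, 0, 0, 0, 1], [0.003, -0.002, 0.015, 0, 0, 0, 1], [0.003, -0.002, 0.019, 0, 0, 0, 1], [0.004, -0.002, 0.023, 0, 0, 0, 1], [0.004, -0.002, 0.026, 0, 0, 0, 1], [0.004, -0.002, 0.029, 0, 0, 0, 1], [0.004, -0.002, 0.031, 0, 0, 0, 1], [0.004, -0.002, 0.032, 0, 0, 0, 1], [0.004, -0.002, 0.032, 0, 0, 0, 1]]])

```text
time: 23.7
tool_pos: [0.5612, 0.1518, 0.1595]
tcp_rot: [-2.659, -1.216, -0.545]
contact_force: [0.0, 0.4, -7.1]
grip_width: 0.0393
```

```bash
python3 - <<'E'
from ins import *
s=get_state();print(s["tool_pos"],where2(s))
print(delta(*tgt2(7,5.5,12)),delta(*tgt2(17,4.7,12)))
E
```

```text
[0.5611637  0.1517885  0.15948654] {'N': array([17.08,  5.73]), 'lat': np.float64(-0.11), 'th': np.float64(12.0), 'yaw': np.float64(-0.07), 'roll': np.float64(0.08), 'F_unv': array([-3.4, -6.3,  0.3]), 'tq': array([-0.82,  0.73,  0.05]), 't': 23.7, 'grip': 0.0393, 'j6': np.float64(0.48)}
(array([-0.05 , -0.   ,  0.008]), array([ 0.001,  0.   , -0.001])) (array([ 0.   , -0.   ,  0.005]), array([ 0.001,  0.   , -0.001]))
```

>>> carry_out(increments=[[[-0.007, 0, 0.001, 0, 0, 0, 1], [-0.014, 0, 0.002, 0, 0, 0, 1], [-0.021, 0, 0.003, 0, 0, 0, 1], [-0.028, 0, 0.004, 0, 0, 0, 1], [-0.033, 0, 0.005, 0, 0, 0, 1], [-0.038, 0, 0.006, 0, 0, 0, 1], [-0.043, 0, 0.007, 0, 0, 0, 1], [-0.047, 0, 0.008, 0, 0, 0, 1], [-0.05, 0, 0.008, 0, 0, 0, 1], [-0.05, 0, 0.008, 0, 0, 0, 1]]])

```text
time: 24.95
tool_pos: [0.5555, 0.1453, 0.1541]
tcp_rot: [-2.659, -1.216, -0.545]
contact_force: [-0.5, 0.2, -7.9]
grip_width: 0.0391
```

```bash
python3 - <<'E'
from ins import *
s=get_state();print(s["tool_pos"],where2(s))
print(delta(*tgt2(4,5.3,12)),delta(*tgt2(5,5.3,12)))
E
```

```text
[0.55554163 0.14529581 0.15406116] {'N': array([6.92, 5.53]), 'lat': np.float64(-0.09), 'th': np.float64(12.0), 'yaw': np.float64(-0.07), 'roll': np.float64(0.08), 'F_unv': array([-4.2, -6.7,  0.5]), 'tq': array([-0.83,  0.71, -0.  ]), 't': 24.95, 'grip': 0.0391, 'j6': np.float64(0.47)}
(array([-0.014, -0.   ,  0.003]), array([ 0.001,  0.   , -0.001])) (array([-0.009, -0.   ,  0.002]), array([ 0.001,  0.   , -0.001]))
```

Nose tip should be past the keeper edge, no contact. Continue slowly to feel the wall.

>>> carry_out(increments=[[[-0.002, 0, 0, 0, 0, 0, 1], [-0.004, 0, 0.001, 0, 0, 0, 1], [-0.006, 0, 0.001, 0, 0, 0, 1], [-0.008, 0, 0.002, 0, 0, 0, 1], [-0.009, 0, 0.002, 0, 0, 0, 1], [-0.01, 0, 0.002, 0, 0, 0, 1], [-0.011, 0, 0.002, 0, 0, 0, 1], [-0.012, 0, 0.003, 0, 0, 0, 1], [-0.013, 0, 0.003, 0, 0, 0, 1], [-0.013, 0, 0.003, 0, 0, 0, 1]]])

```text
time: 26.2
tool_pos: [0.5545, 0.1441, 0.1529]
tcp_rot: [-2.659, -1.216, -0.547]
contact_force: [1.0, 1.1, -5.8]
grip_width: 0.0388
```

```bash
python3 - <<'E'
from ins import *
s=get_state();print(s["tool_pos"],where2(s))
print(delta(*tgt2(4.2,5.3,12)))
E
```

```text
[0.55448892 0.14406117 0.15286101] {'N': array([4.95, 5.29]), 'lat': np.float64(-0.1), 'th': np.float64(12.05), 'yaw': np.float64(-0.04), 'roll': np.float64(0.09), 'F_unv': array([-1.7, -5.7,  0. ]), 'tq': array([-0.44,  0.52,  0.04]), 't': 26.2, 'grip': 0.0388, 'j6': np.float64(0.46)}
(array([-0.004, -0.   ,  0.001]), array([ 0.001, -0.001, -0.001]))
```

```bash
python3 - <<'E'
from ins import *
s=get_state()
for a in((4.5,4.9,10),(4.5,4.8,8.5),(4.5,4.7,7)):print(a,delta(*tgt2(*a),s=s))
E
```

```text
(4.5, 4.9, 10) (array([ 0.005, -0.   ,  0.012]), array([ 0.001, -0.024, -0.001]))
(4.5, 4.8, 8.5) (array([ 0.01, -0.  ,  0.02]), array([ 0.001, -0.041, -0.001]))
(4.5, 4.7, 7) (array([ 0.015, -0.   ,  0.028]), array([ 0.001, -0.059, -0.001]))
```

>>> carry_out(increments=[[[0.003, 0, 0.004, 0, -0.008, 0, 1], [0.005, 0, 0.008, 0, -0.016, 0, 1], [0.007, 0, 0.012, 0, -0.024, 0, 1], [0.009, 0, 0.016, 0, -0.032, 0, 1], [0.012, 0, 0.02, 0, -0.041, 0, 1], [0.014, 0, 0.023, 0, -0.047, 0, 1], [0.015, 0, 0.026, 0, -0.053, 0, 1], [0.017, 0, 0.028, 0, -0.059, 0, 1], [0.017, 0, 0.028, 0, -0.059, 0, 1], [0.017, 0, 0.028, 0, -0.059, 0, 1]]])

```text
time: 27.45
tool_pos: [0.5581, 0.148, 0.1491]
tcp_rot: [-2.71, -1.239, -0.434]
contact_force: [1.1, 1.8, 0.4]
grip_width: 0.0395
```

```bash
python3 - <<'E'
from ins import *
s=get_state();print(s["tool_pos"],where2(s))
im=get_image("scene");save(im,"scene5.png",crop=(230,160,350,290),scale=4.5)
for a in((4.5,4.7,6),(4.5,4.6,5),(4.5,4.5,4)):print(a,delta(*tgt2(*a),s=s))
E
```

```text
[0.5580909  0.14804262 0.14913412] {'N': array([4.93, 4.61]), 'lat': np.float64(-0.23), 'th': np.float64(7.0), 'yaw': np.float64(-0.04), 'roll': np.float64(0.1), 'F_unv': array([ 1.9, -0.7,  0.4]), 'tq': array([-0.01,  0.1 ,  0.12]), 't': 27.45, 'grip': 0.0395, 'j6': np.float64(0.56)}
(4.5, 4.7, 6) (array([ 0.001, -0.001,  0.005]), array([ 0.001, -0.012, -0.001]))
(4.5, 4.6, 5) (array([ 0.005, -0.001,  0.01 ]), array([ 0.001, -0.023, -0.001]))
(4.5, 4.5, 4) (array([ 0.008, -0.001,  0.015]), array([ 0.001, -0.035, -0.001]))
```

View pics/scene5.png

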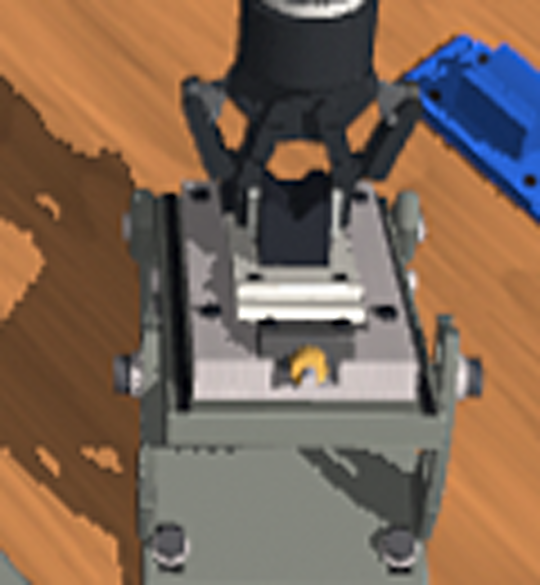

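>>> carry_out(increments=[[[0.001, 0, 0.003, 0, -0.006, 0, 1], [0.002, 0, 0.005, 0, -0.012, 0, 1], [0.004, 0, 0.007, 0, -0.018, 0, 1], [0.005, 0, 0.01, 0, -0.023, 0, 1], [0.006, 0, 0.012, 0, -0.029, 0, 1], [0.008, 0, 0.015, 0, -0.035, 0, 1], [0.01, 0, 0.018, 0, -0.041, 0, 1], [0.011, 0, 0.02, 0, -0.047, 0, 1], [0.011, 0, 0.02, 0, -0.047, 0, 1], [0.011, 0, 0.02, 0, -0.047, 0, 1]]])

```text
time: 28.75
tool_pos: [0.56, 0.1502, 0.1465]
tcp_rot: [-2.749, -1.256, -0.339]
contact_force: [-2.1, -0.1, 9.0]
grip_width: 0.0394
```

```bash
python3 - <<'E'
from ins import *
s=get_state();print(s["tool_pos"],where2(s))
for a in((4.5,4.5,2),(4.5,4.5,0)):print(a,delta(*tgt2(*a),s=s))
E
```

```text
[0.56004517 0.15016822 0.14651915] {'N': array([4.21, 5.35]), 'lat': np.float64(-0.34), 'th': np.float64(2.87), 'yaw': np.float64(-0.08), 'roll': np.float64(0.12), 'F_unv': array([3.4, 8.4, 1.5]), 'tq': array([0.2 , 0.51, 0.12]), 't': 28.75, 'grip': 0.0394, 'j6': np.float64(0.64)}
(4.5, 4.5, 2) (array([ 0.006, -0.001,  0.008]), array([ 0.001, -0.01 , -0.001]))
(4.5, 4.5, 0) (array([ 0.013, -0.001,  0.017]), array([ 0.001, -0.033, -0.001]))
```

>>> carry_out(increments=[[[0.001, 0, 0.002, 0, -0.002, 0, 1], [0.002, 0, 0.004, 0, -0.004, 0, 1], [0.002, 0, 0.006, 0, -0.006, 0, 1], [0.003, 0, 0.008, 0, -0.008, 0, 1], [0.003, 0, 0.01, 0, -0.01, 0, 1], [0.004, 0, 0.012, 0, -0.012, 0, 1], [0.005, 0, 0.014, 0, -0.014, 0, 1], [0.005, 0, 0.016, 0, -0.014, 0, 1], [0.005, 0, 0.016, 0, -0.014, 0, 1], [0.005, 0, 0.016, 0, -0.014, 0, 1]]])

```text
time: 30.0
tool_pos: [0.5627, 0.1531, 0.1442]
tcp_rot: [-2.757, -1.26, -0.317]
contact_force: [3.5, 4.5, 5.1]
grip_width: 0.0391
```

```bash
python3 - <<'E'
from ins import *
s=get_state();print(s["tool_pos"],where2(s))
im=get_image("scene");save(im,"scene6.png",crop=(230,160,350,290),scale=4.5)
E
```

```text
[0.56265149 0.15310683 0.14422849] {'N': array([6.01, 2.39]), 'lat': np.float64(-0.4), 'th': np.float64(1.93), 'yaw': np.float64(-0.07), 'roll': np.float64(0.14), 'F_unv': array([7.5, 1.4, 0.3]), 'tq': array([ 0.62, -0.13, -0.07]), 't': 30.0, 'grip': 0.0391, 'j6': np.float64(0.66)}
```

View pics/scene6.png

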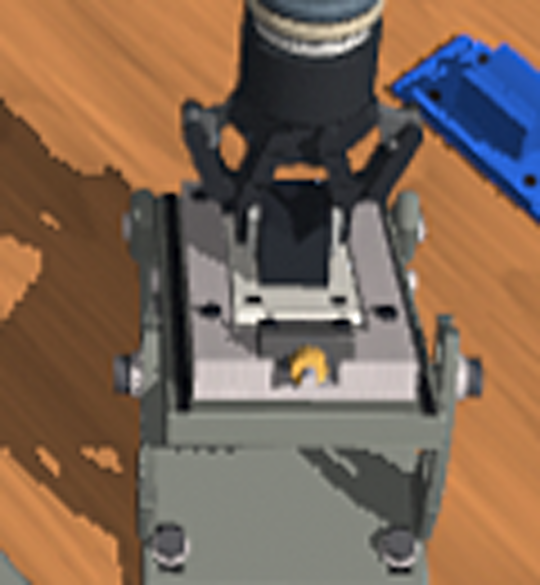

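```bash
python3 - <<'E'
from ins import *
s=get_state();M=R.from_rotvec(s["tcp_rot"]).as_matrix();g=s["tool_pos"]-0.019*M[:,2];d=(g-F)*1000
print(d@u,d@n,d@v)
im=get_image("scene");W=cloud(im)
im2=get_image("top");W2=cloud(im2)
for nm,W in (("sc",W),("top",W2)):
    P=(W.reshape(-1,3)-F)*1000;P=P[np.isfinite(P[:,0])]
    a,b,h=P@u,P@v,P@n
    for lo,hi in((32,38),(38,44),(44,50),(50,56),(56,62),(62,68),(68,74)):
        k=(a>lo)&(a<hi)&(np.abs(b)<30)&(h>-5)&(h<40)
        if k.sum()>5: print(nm,lo,k.sum(),np.round(np.median(h[k]),1),np.round(h[k].std(),1))
    k=(a>-30)&(a<30)&(np.abs(np.abs(b)-48)<6)&(np.abs(h-16)<8);print("plate",k.sum(),np.median(h[k]))
E
```

```text
-0.7328786510969252 42.657016953390084 -0.07817119854964229
sc 32 28 15.7 6.6
sc 38 31 15.9 1.2
sc 44 24 15.2 1.1
sc 50 35 15.5 1.7
sc 56 31 15.1 2.5
plate 98 15.443429137942253
top 44 8 15.4 2.2
top 50 11 17.4 3.2
top 56 35 13.0 4.2
top 62 32 8.0 2.7
top 68 37 9.0 3.9
plate 36 15.7952741309537
```

>>> carry_out(increments=[[[0.002, 0, 0, 0, 0, 0, 1], [0.003, 0, 0, 0, 0, 0, 0.6], [0.003, 0, 0, 0, 0, 0, 0.2], [0.003, 0, 0, 0, 0, 0, 0], [0.003, 0, 0, 0, 0, 0, -0.3], [0.003, 0, 0, 0, 0, 0, -0.6], [0.003, 0, 0, 0, 0, 0, -1], [0.003, 0, 0, 0, 0, 0, -1], [0.003, 0, 0, 0, 0, 0, -1], [0.003, 0, 0, 0, 0, 0, -1]]])

```text
time: 31.4
tool_pos: [0.5613, 0.152, 0.1429]
tcp_rot: [-2.758, -1.261, -0.311]
contact_force: [0.0, 0.6, -0.8]
grip_width: 0.0856
```

```bash
python3 - <<'E'
from ins import *
s=get_state();print(s["tool_pos"],where2(s))
E
```

```text
[0.56133709 0.15204243 0.14288201] {'N': array([3.79, 2.37]), 'lat': np.float64(-0.07), 'th': np.float64(1.68), 'yaw': np.float64(-0.07), 'roll': np.float64(0.06), 'F_unv': array([ 0. , -0.9,  0.4]), 'tq': array([-0.2 ,  0.17,  0.03]), 't': 31.4, 'grip': 0.0856, 'j6': np.float64(0.66)}
```

>>> carry_out(increments=[[[0, 0, -0.03, 0, 0, 0, -1], [0, 0, -0.1, 0, 0, 0, -1], [0, 0, -0.2, 0, 0, 0, -1], [0, 0, -0.32, 0, 0, 0, -1], [0, 0, -0.45, 0, 0, 0, -1], [0, 0, -0.57, 0, 0, 0, -1], [-0.03, 0, -0.68, 0, 0.02, 0, -1], [-0.06, 0, -0.77, 0, 0.04, 0, -1], [-0.1, 0, -0.82, 0, 0.06, 0, -1], [-0.1, 0, -0.82, 0, 0.06, 0, -1]]])

```text
time: 32.65
tool_pos: [0.5246, 0.1087, 0.2995]
tcp_rot: [-2.714, -1.238, -0.432]
contact_force: [-0.3, -0.7, -0.5]
grip_width: 0.0853
```

```bash
python3 - <<'E'
from ins import *
s=get_state();im=get_image("wrist");save(im,"wrist5.png",scale=1.5);W=cloud(im,wristT(im,s));print(s["time"],s["tool_pos"])
im2=get_image("scene");save(im2,"scene7.png",crop=(230,160,350,290),scale=4.5)
P=(W.reshape(-1,3)-F)*1000;P=P[np.isfinite(P[:,0])];a,b,h=P@u,P@v,P@n
for lo in list(range(-66,-30,6))+list(range(32,78,5)):
    k=(a>lo)&(a<lo+5)&(np.abs(b)<30)&(h>-5)&(h<40)
    if k.sum()>5: print(lo,k.sum(),np.round(np.median(h[k]),2),np.round(h[k].std(),2))
for x0,x1 in((-60,-30),(0,40)):
  k=(a>x0)&(a<x1)&(np.abs(np.abs(b)-48)<6)&(np.abs(h-16)<8);print("plate",x0,k.sum(),np.median(h[k]))
E
```

```text
32.65 [0.52463682 0.10872503 0.29951814]
-66 55 8.16 0.68
-60 197 15.01 0.6
-54 96 15.06 0.62
-48 54 15.5 0.67
-42 58 15.1 0.69
-36 60 15.08 0.63
32 333 14.84 0.62
37 340 14.95 0.69
42 333 14.87 0.77
47 352 14.66 0.74
52 366 14.76 0.72
57 458 8.35 2.92
62 362 7.86 0.7
67 327 7.89 2.44
72 302 15.53 5.93
77 472 15.01 5.05
plate -60 540 14.934697195739604
plate 0 966 14.811248960625235
```

View pics/wrist5.png

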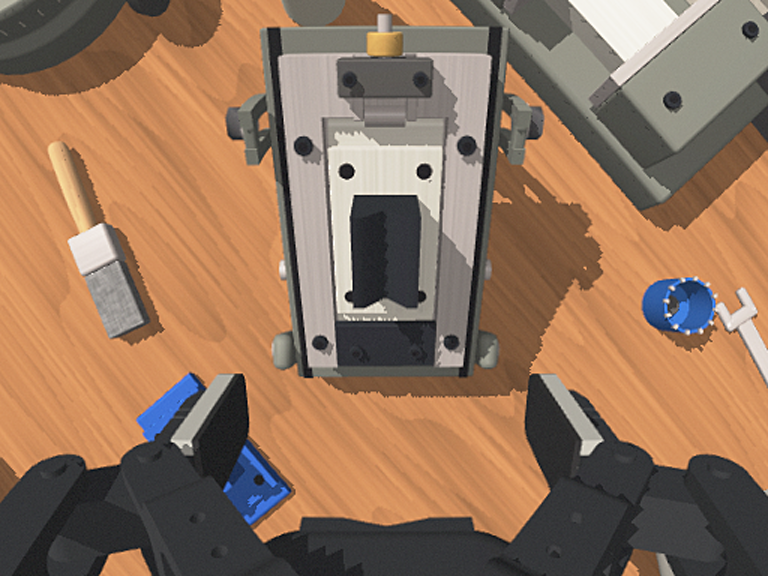

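```bash
python3 -c "
from plant import *
print(job_done())"
```

```text
the job is handed in; nothing more can be done
None
```

The vee insert is seated in the pocket and released, and the job was handed in at about 33 s of the 61 s allowed.

**What I did**
- I picked the white insert with the dark vee and left the blue and turquoise look-alikes and the brass-topped insert alone.
- On the first approach, joint 6 came close to its lower limit (0.24 against 0.21 rad). I set the insert back on its original spot and gripped it again with the tool pitched 20°.
- I tucked the low tongue under the keeper at 12° until I felt the end wall, then swung the insert down. I pressed it past the roller with at most about 15 N seen at the end of a move. The force then fell off as the tongue snapped home.
- I opened the fingers and backed away about 160 mm.

**Last checks**
- **Flush fit:** the wrist camera put the base top at 15.0 mm at the low end and 14.8 mm at the high end. The plate beside it read 14.9 and 14.8 mm, so it is flush within about 0.3 mm.
- **Both ends held:** the low tongue is under the keeper and the high tongue sits below the roller.
- **Robot clear:** the force on the tool was about zero after letting go.

**What disagreed or was not checked**
- The camera heights disagreed by about 1 mm in absolute terms, so I judged flushness against the plate rather than from absolute heights.
- The insert turned slightly in the grip during the press, as I expected.
- I did not re-measure the other things on the bench, but the arm touched nothing else that I saw.

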